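# Pack the microscope case in two layers

### The arm

A 6-joint arm with a two-finger parallel gripper is mounted at the origin on the work surface. World frame = base frame: x ahead of the robot, y to its left, z up, the work surface at z = 0. Lengths are in mm, angles in rad, forces in N, time in s.
With the tool pointing down it reaches from about 275 to 825 mm from the base axis. Payload 4.9 kg.
Tool frame: the origin (TCP) lies at the very end of the fingers, on their centre line; the grasp point (between the pads) lies 19 mm behind it; z points along the fingers, y is the direction in which the jaws open and shut (so a half turn about z gives the same grasp; the last joint's range is limited). The gripper opens to 85 mm and grips with 20 to 120 N. Pads are 22 mm wide; open, the fingers measure 114 mm over their backs; the gripper's body (76 mm by 85 mm) begins 54 mm behind the grasp point. The pads swing forward as they close: fully open they stand 13 mm farther back than shut.
Start: joints at [1.011, 0.326, -0.193, 1.052, 0, 1.437], TCP at [227.174, 500.91, 210.181] pointing down, gripper open.
Joint ranges: [-2.65, 2.65], [-0.97, 1.79], [-1.3, 1.35], [-1.93, 2.1], [-1.47, 1.37], [-3.14, 3.14]. Speed limits (rad/s): [2.57, 2.57, 3.14, 3.14, 3.14, 3.14].

### API

Orientations are given as [roll, pitch, yaw] about the fixed x, y, z axes, in that order (R = Rz(yaw) Ry(pitch) Rx(roll)).
In Python, from bench import bot, solve_ik, imaging gives the robot as it stands. Calls block until the motion is done:
- bot.move_ptp(position, orientation): joint-space move of the TCP to a pose.
- bot.movel(position, rot=None, max_speed=150, threshold=None): straight line of the TCP; rot=None keeps the orientation; max_speed is the mean speed in mm/s. With threshold (N) it stops when the force on the tool has changed by that much, and returns True; else False.
- bot.move_j(angles): joint-space move.
- bot.grip(opening, effort=None): opening from 0.0 (shut) to 1.0 (fully open); effort is the grip in N (None keeps the last); returns when the fingers have stopped.
- bot.dwell(seconds).
- solve_ik(position, orientation): joint angles nearest the present ones, or None.
- bot.get_state(): the state.
- imaging.capture(name): name is "scene" or "side" or "wrist"; returns the picture (384x512x3 uint8, blue, green, red); there is no depth.
- imaging.camera_model(name): a dict with "K" (3x3 intrinsics, pixels), "position" and "rotation" of the camera in the world. Camera axes: x right, y up, looking along -z (the intrinsics and any distortion apply to the point x, -y, -z); pixel columns grow to the right and rows downward; lengths in mm; the calibration is good to about 2 mm. A picture is of the moment at which its call begins: read the wrist's pose just before it. camera_model takes no time and is no camera call; for the wrist camera it gives the pose at the moment of the call.
A pose or a line that the arm cannot do raises bot.IKError and nothing moves.
- bot.sign_off(): hands the job in, once; it reports no verdict.
The state is a dict: "t": time; "qpos": joint angles; "joint_velocities": joint speeds; "effort": joint torques, N m; "tcp_pos": TCP position; "orientation": TCP orientation; "contact_force": force on the tool from outside, world axes, zero at the start; "wrist_torque": the same for the moment, N m; "opening": opening from 0.0 (shut) to 1.0 (fully open).
Only numpy, scipy, OpenCV 4.12 (cv2) and the standard library are available. Lean on these libraries where they do the work, as an engineer would, in place of code of your own. Each camera call takes 0.05 s, during which the arm holds its last target.

### The job

Pack the microscope's storage case: lay every white slide box that is on the table in its own pocket in the foam at the bottom of the case, then lower the divider tray level over the two guide pins until it rests flat on its ledges, then put every black filter block in its own recess on the tray and close the hinged lid fully without slamming it. Leave the stain jar and the marker where they are.

Things in the scene. Friction and masses are not known exactly. Their poses are not given: they have to be found in the camera images.
- case: fixed grey storage case with an open hood lid; base outside 174 (its x) x 210 (y) x 62 mm (z), walls 5. Origin: centre of the underside, z up; x points roughly to world +y; the lid's hinge is along the +x wall. Foam floor 6 mm above the origin with four pockets 42 (x) x 85 mm (y), 7 mm deep (foam between them up to z = 13)
- seat (a point): in the case (x = 0, y = 0, z = 53 mm): where the tray's origin is when seated. The tray rests on ledges at this height along both end walls (case y = +-87.5 to +-100 mm)
- pin0 (a point): tapered tip of one upright steel guide pin of the case, 10 mm diameter, at case x = 0, y = -85, z = 80 mm
- pin1 (a point): tip of the other guide pin, at case x = 0, y = +85, z = 80 mm
- tray: loose aluminium divider tray 154 (its x) x 192 (y) x 5 mm, 0.3 kg; origin: centre of the underside, z up. Holes of 14.5 mm at x = 0, y = +-85 mm go over the guide pins, either way round. Black upright handle bar in its middle, 14 mm thick (x), 70 long (y), top at z = 41. On either side of it a recess 44 (x) x 70 mm (y) inside ribs 6 mm high
- lid (a joint): hood lid of the case, rad: 0 shut on the rim, 2.1 widest open (starts 1.85 to 2.1). 174 x 210 mm, 42 deep, 0.3 kg. Stiff hinge, stays at any angle (0.2 to 0.7 N m to move); it opens up and over to the case's +x. Close it by pushing its outer face over with closed fingers, then down
- hinge (a point): middle of the lid's hinge axis, at case x = 87, y = 0, z = 62 mm; the axis runs along the case's y. At lid angle a, the lid's point that lies d in front of the hinge and h above it when shut is at case x = 87 - d cos a + h sin a, z = 62 + d sin a + h cos a (mm)
- lid_push (a point): point on the middle line of the lid's outer (top) face, 150 mm from the hinge line and 42 mm above it when shut (d = 150, h = 42); the lid's free edge is at d = 174
- bay0 (a point): where the centre of a slide box lies when it is down in bottom pocket 0 of the case (case x = -34, y = -45, z = 25 mm); the box's length runs along the case's y
- bay1 (a point): where the centre of a slide box lies when it is down in bottom pocket 1 of the case (case x = -34, y = +45, z = 25 mm); the box's length runs along the case's y
- bay2 (a point): where the centre of a slide box lies when it is down in bottom pocket 2 of the case (case x = +34, y = -45, z = 25 mm); the box's length runs along the case's y
- bay3 (a point): where the centre of a slide box lies when it is down in bottom pocket 3 of the case (case x = +34, y = +45, z = 25 mm); the box's length runs along the case's y
- slot0 (a point): on the tray: where the centre of a filter block lies when it is down in upper recess 0 (tray x = -52, y = 0, z = 24 mm); the block's length runs along the tray's y. Moves with the tray
- slot1 (a point): on the tray: where the centre of a filter block lies when it is down in upper recess 1 (tray x = +52, y = 0, z = 24 mm); the block's length runs along the tray's y. Moves with the tray
- box0: white plastic slide box, 80 x 38 x 38 mm, length along its x; origin at its centre; about 0.09 kg; starts lying on the table; may be absent. All slide boxes are alike
- box1: white plastic slide box, 80 x 38 x 38 mm, length along its x; origin at its centre; about 0.09 kg; starts lying on the table; may be absent. All slide boxes are alike
- box2: white plastic slide box, 80 x 38 x 38 mm, length along its x; origin at its centre; about 0.09 kg; starts lying on the table; may be absent. All slide boxes are alike
- box3: white plastic slide box, 80 x 38 x 38 mm, length along its x; origin at its centre; about 0.09 kg; starts lying on the table; may be absent. All slide boxes are alike
- block0: black filter block with round glass windows, 64 x 38 x 38 mm, length along its x; origin at its centre; about 0.13 kg; starts lying on the table. Both blocks are alike
- block1: black filter block with round glass windows, 64 x 38 x 38 mm, length along its x; origin at its centre; about 0.13 kg; starts lying on the table. Both blocks are alike
- stain: low jar of stain, 52 mm diameter, 65 mm high, bystander; origin under its centre
- marker: marker pen, 120 mm long, bystander
There are look-alikes about, which are no part of the job. Leave any blue look-alike of the box0 alone.

How it is judged (in metres and radians):
On the way, in this order (a step that is already met when the one before it is completed fails the run):
1. every slide box lies in a bottom pocket, the divider tray not yet in the case ((distance between box0 and bay0 below 0.009 m or distance between box0 and bay1 below 0.009 m or distance between box0 and bay2 below 0.009 m or distance between box0 and bay3 below 0.009 m) and z of each of box0, box1, box2, box3 in the frame of case below 0.028 m and angle between the x axis of each of box0, box1, box2, box3 and the y axis of case, either way round below 0.12 rad and (distance between box1 and bay0 below 0.009 m or distance between box1 and bay1 below 0.009 m or distance between box1 and bay2 below 0.009 m or distance between box1 and bay3 below 0.009 m) and (distance between box2 and bay0 below 0.009 m or distance between box2 and bay1 below 0.009 m or distance between box2 and bay2 below 0.009 m or distance between box2 and bay3 below 0.009 m) and (distance between box3 and bay0 below 0.009 m or distance between box3 and bay1 below 0.009 m or distance between box3 and bay2 below 0.009 m or distance between box3 and bay3 below 0.009 m) and horizontal distance between tray and case above 0.1 m), for 0.2 s.
2. the divider tray sits flat on its ledges over both guide pins, slide boxes beneath it (z of tray in the frame of case between 0.05 and 0.056 m and horizontal distance between tray and case below 0.006 m and angle between the z axis of tray and the z axis of case, either way round below 0.03 rad and angle between the y axis of tray and the y axis of case, either way round below 0.1 rad and (distance between box0 and bay0 below 0.009 m or distance between box0 and bay1 below 0.009 m or distance between box0 and bay2 below 0.009 m or distance between box0 and bay3 below 0.009 m) and z of each of box0, box1, box2, box3 in the frame of case below 0.028 m and angle between the x axis of each of box0, box1, box2, box3 and the y axis of case, either way round below 0.12 rad and (distance between box1 and bay0 below 0.009 m or distance between box1 and bay1 below 0.009 m or distance between box1 and bay2 below 0.009 m or distance between box1 and bay3 below 0.009 m) and (distance between box2 and bay0 below 0.009 m or distance between box2 and bay1 below 0.009 m or distance between box2 and bay2 below 0.009 m or distance between box2 and bay3 below 0.009 m) and (distance between box3 and bay0 below 0.009 m or distance between box3 and bay1 below 0.009 m or distance between box3 and bay2 below 0.009 m or distance between box3 and bay3 below 0.009 m)), for 0.2 s.
3. every filter block lies in a recess of the seated tray (z of tray in the frame of case between 0.05 and 0.056 m and horizontal distance between tray and case below 0.006 m and angle between the z axis of tray and the z axis of case, either way round below 0.03 rad and angle between the y axis of tray and the y axis of case, either way round below 0.1 rad and (distance between block0 and slot0 below 0.009 m or distance between block0 and slot1 below 0.009 m) and z of each of block0, block1 in the frame of tray below 0.028 m and angle between the x axis of each of block0, block1 and the y axis of tray, either way round below 0.12 rad and (distance between block1 and slot0 below 0.009 m or distance between block1 and slot1 below 0.009 m)), for 0.2 s.
4. the lid is closed (value of joint lid below 0.04 rad), for 0.2 s.
At the end, for the whole second after the job is handed in: Slide boxes down in pockets (centre within 9 mm, 0.12 rad), tray on its ledges (3 mm in height, 6 mm sideways, 0.03 rad of level), filter blocks down in recesses (9 mm, 0.12 rad), lid shut (below 0.04 rad), all at rest; absent items do not count (all of step 3 and (distance between box0 and bay0 below 0.009 m or distance between box0 and bay1 below 0.009 m or distance between box0 and bay2 below 0.009 m or distance between box0 and bay3 below 0.009 m) and z of each of box0, box1, box2, box3 in the frame of case below 0.028 m and angle between the x axis of each of box0, box1, box2, box3 and the y axis of case, either way round below 0.12 rad and (distance between box1 and bay0 below 0.009 m or distance between box1 and bay1 below 0.009 m or distance between box1 and bay2 below 0.009 m or distance between box1 and bay3 below 0.009 m) and (distance between box2 and bay0 below 0.009 m or distance between box2 and bay1 below 0.009 m or distance between box2 and bay2 below 0.009 m or distance between box2 and bay3 below 0.009 m) and (distance between box3 and bay0 below 0.009 m or distance between box3 and bay1 below 0.009 m or distance between box3 and bay2 below 0.009 m or distance between box3 and bay3 below 0.009 m) and value of joint lid below 0.04 rad and linear speed of each of box0, box1, box2, box3, block0, block1, tray below 0.02 m/s); the robot touches nothing.
It fails at once if a bystander (stain jar, marker) is pushed more than 30 mm (distance of any of stain, marker from where it was at the start of the episode above 0.03 m).
It fails at once if the lid is slammed (closing faster than 2.5 rad/s near shut) (value of joint lid below 0.4 rad and velocity of joint lid below -2.5 rad/s).
Of box0, box1, box2, box3 only 2 to 4 are there at a start; the rules pass over those that are not, and their reading is None.
At some moment in a run one of box0, box1, box2, box3, block0, block1 may be knocked a few centimetres aside while the robot is not near it.
Once in a run the grip may slacken for a moment while it holds something.
It also fails if it takes over 210 s, if anything falls off the work surface, if the arm or the gripper's body presses on something with over 40 N, if the wrist force passes 120 N, or if a joint passes its speed limit or range.

## Working session

There is one attempt and no reset: what is moved stays moved. The work goes in short steps, each a Python script; the robot and the scene stay as the last script left them, time stands still between calls to the robot, and variables do not carry over. Pictures are saved under pics/ and viewed, and the job is handed in when it is done.

```bash
ls; mkdir -p pics; python3 - <<'E'
from bench import bot, solve_ik, imaging
import cv2
s=bot.get_state();print(s)
for n in ["scene","side","wrist"]:
    m=imaging.camera_model(n);print(n,m)
    cv2.imwrite(f"pics/{n}0.png",imaging.capture(n))
E
```

```text
pics
{'t': 0.0, 'qpos': array([ 1.01079826e+00,  3.26941098e-01, -1.93635327e-01,  1.05200239e+00,
        9.59944001e-06,  1.43659555e+00]), 'joint_velocities': array([ 0.00097725, -0.00171056, -0.00113468, -0.00147423, -0.00096017,
        0.00109778]), 'effort': array([-7.99163281e-04, -4.43400407e+01,  2.62437665e+01,  1.53241062e-02,
       -2.01913008e-04, -2.14629279e-05]), 'tcp_pos': array([226.81573391, 500.34236255, 209.38387025]), 'orientation': array([-3.13982747e+00, -2.48007280e-04,  2.71579513e+00]), 'contact_force': array([ 0.15201576, -0.92883685,  0.53579332]), 'wrist_torque': array([0.00373196, 0.03378468, 0.00454433]), 'opening': 0.9965774426155796}
scene {'K': array([[353.19488272,   0.        , 249.46186147],
       [  0.        , 353.19488272, 191.60561362],
       [  0.        ,   0.        ,   1.        ]]), 'position': array([859.78392617, 264.97720425, 738.87826848]), 'rotation': array([ 0.62246574, -0.0093898 ,  2.33217171])}
side {'K': array([[354.5817712 ,   0.        , 251.71582856],
       [  0.        , 354.5817712 , 187.69476226],
       [  0.        ,   0.        ,   1.        ]]), 'position': array([ 329.13304631, -690.43682177,  828.78016489]), 'rotation': array([ 0.73613024, -0.014769  , -0.23088484])}
wrist {'K': array([[310.11866511,   0.        , 261.52507959],
       [  0.        , 310.11866511, 185.43360645],
       [  0.        ,   0.        ,   1.        ]]), 'position': array([162.35741785, 530.22411263, 373.73673347]), 'rotation': array([-0.28478257,  0.00143257,  1.14380045])}
```

View pics/scene0.png

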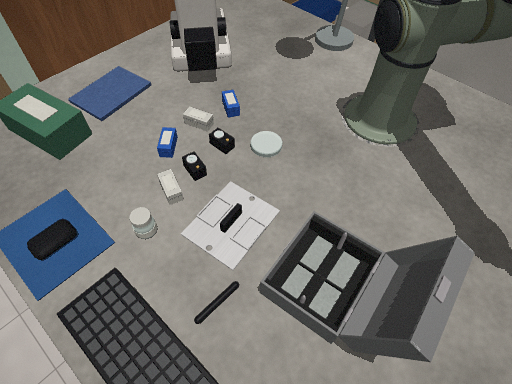

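View pics/side0.png

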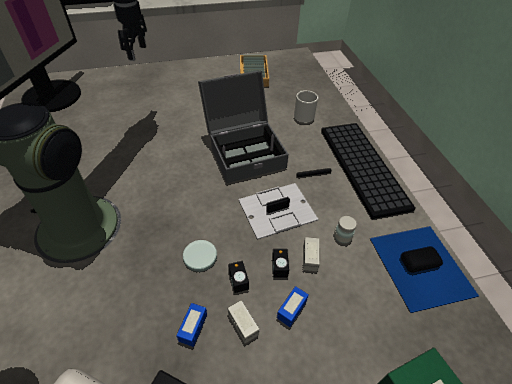

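View pics/wrist0.png

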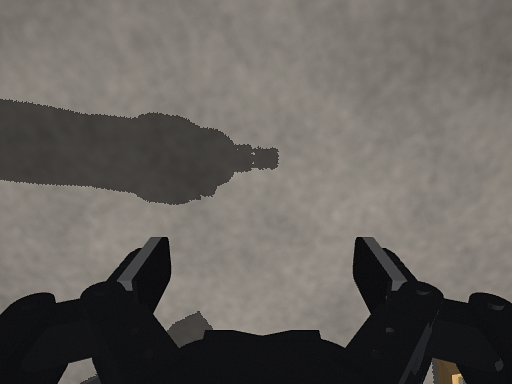

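Two white boxes (scene ~(198,117), (170,185)), two blue look-alikes, two black blocks (194,165), (222,140), tray at (231,223), case at (325,280) with its lid open to the right; jar (143,222), marker (217,301). Now rough positions.

```bash
cat > h.py <<'E'
import numpy as np, cv2
from bench import bot, solve_ik, imaging
from scipy.spatial.transform import Rotation as Ro
def cam(n): 
    m=imaging.camera_model(n)
    return m["K"],np.array(m["position"]),Ro.from_euler("xyz",m["rotation"]).as_matrix()
def ray(c,uv):
    K,p,R=c; uv=np.atleast_2d(uv).astype(float)
    x=(uv[:,0]-K[0,2])/K[0,0]; y=(uv[:,1]-K[1,2])/K[1,1]
    return p,(R@np.c_[x,-y,-np.ones_like(x)].T).T
def onplane(c,uv,z):
    p,d=ray(c,uv); return p+d*((z-p[2])/d[:,2])[:,None]
def proj(c,P):
    K,p,R=c; q=(R.T@(np.atleast_2d(P)-p).T).T
    return np.c_[K[0,0]*q[:,0]/-q[:,2]+K[0,2], K[1,1]*-q[:,1]/-q[:,2]+K[1,2]]
def tri(obs):
    A=np.zeros((3,3));b=np.zeros(3)
    for c,uv in obs:
        p,d=ray(c,uv); d=d[0]/np.linalg.norm(d[0]); M=np.eye(3)-np.outer(d,d); A+=M;b+=M@p
    X=np.linalg.solve(A,b); return X
def down(yaw): return [np.pi,0,yaw]
E
python3 - <<'E'
from h import *
S=cam("scene");D=cam("side")
P={"box a":((198,117),(243,322),38),"box b":((170,185),(312,254),38),"blk a":((194,165),(280,264),38),"blk b":((222,140),(238,276),38),
"tray handle":((231,217),(278,206),35),"case LB corner":((316,216),(208,133),62),"stain":((141,215),(347,223),60),"marker":((217,301),(313,173),5),"blue1":((231,102),(193,324),38),"blue2":((167,141),(293,306),38)}
for k,(a,b,z) in P.items(): print(k,onplane(S,a,z).round(),onplane(D,b,z).round(),tri([(S,a),(D,b)]).round())
print(imaging.camera_model("wrist"), bot.get_state()["orientation"])
E
```

```text
box a [[ 403. -366.   38.]] [[ 393. -387.   38.]] [ 393. -380.   22.]
box b [[ 613. -232.   38.]] [[ 604. -254.   38.]] [ 608. -244.   22.]
blk a [[ 529. -238.   38.]] [[ 515. -264.   38.]] [ 520. -253.   18.]
blk b [[ 418. -251.   38.]] [[ 405. -273.   38.]] [ 406. -264.   20.]
tray handle [[572. -59.  35.]] [[563. -79.  35.]] [567. -67.  20.]
case LB corner [[449.  89.  62.]] [[412. 258.  62.]] [442. 122. 137.]
stain [[ 719. -197.   60.]] [[ 721. -195.   60.]] [ 720. -196.   62.]
marker [[725.  52.   5.]] [[722.  53.   5.]] [724.  53.   5.]
blue1 [[ 291. -344.   38.]] [[ 283. -366.   38.]] [ 280. -358.   22.]
blue2 [[ 524. -355.   38.]] [[ 513. -376.   38.]] [ 517. -369.   22.]
{'K': array([[310.11866511,   0.        , 261.52507959],
       [  0.        , 310.11866511, 185.43360645],
       [  0.        ,   0.        ,   1.        ]]), 'position': array([162.38488475, 530.26788079, 373.83451972]), 'rotation': array([-0.28481304,  0.00120795,  1.14380061])} [-3.14031337e+00 -1.91208084e-04  2.71581379e+00]
```

```bash
python3 - <<'E'
import cv2
a=cv2.imread('pics/scene0.png');cv2.imwrite('pics/s_zoom.png',cv2.resize(a[80:280,120:300],None,fx=3,fy=3,interpolation=cv2.INTER_CUBIC)[:600])
cv2.imwrite('pics/c_zoom.png',cv2.resize(a[190:370,250:480],None,fx=3,fy=3,interpolation=cv2.INTER_CUBIC)[:600])
E
```

```text
(no output)
```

View pics/s_zoom.png

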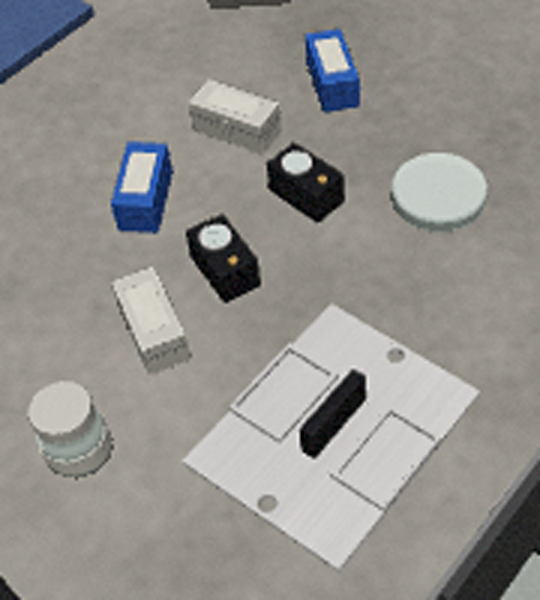

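View pics/c_zoom.png

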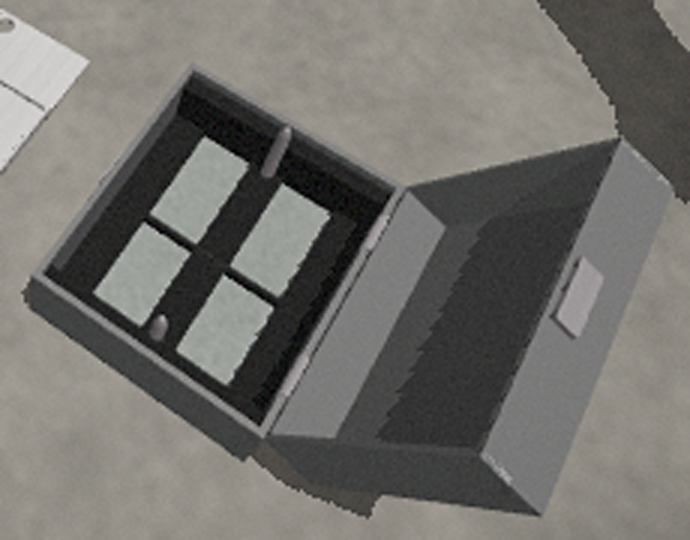

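```bash
cat >> h.py <<'E'
def lookpose(P,yaw,h,z0=0):
    u=np.array([np.cos(yaw),np.sin(yaw)])
    t=(71-0.293*(h+164-z0))*u
    return [P[0]-t[0],P[1]-t[1],h]
def shot(n,f):
    c=cam(n); im=imaging.capture(n); cv2.imwrite("pics/"+f,im); np.save("pics/"+f+".npy",np.array([c[0].tolist()+[c[1].tolist()]+c[2].tolist()][0])); return c,im
def loadcam(f):
    a=np.load("pics/"+f+".npy"); return a[:3],a[3],a[4:]
E
python3 - <<'E'
from h import *
S=cam("scene")
C=onplane(S,[(313,213),(385,253),(338,335),(262,282)],62);print(C.round(),C.mean(0))
print([np.linalg.norm(C[i]-C[(i+1)%4]) for i in range(4)])
for P in ([560,110],[510,-270]):
    for yaw in np.arange(-3,3.1,.5):
        for h in (200,260):
            p=lookpose(P,yaw,h,38); q=solve_ik(p,down(yaw))
            print(P,yaw,h,np.round(p),None if q is None else np.round(q,2))
E
```

```text
[[447.  79.  62.]
 [421. 249.  62.]
 [625. 274.  62.]
 [647. 105.  62.]] [534.88910586 177.00301634  62.        ]
[np.float64(172.39464997961906), np.float64(205.86268400739158), np.float64(169.93931797777523), np.float64(201.75168829769558)]
[560, 110] -3.0 200 [536. 107. 200.] [ 0.06  0.33 -0.22  1.03  0.   -0.08]
[560, 110] -3.0 260 [518. 104. 260.] [ 0.06  0.26 -0.16  1.15  0.   -0.08]
[560, 110] -2.5 200 [540.  95. 200.] [ 0.04  0.33 -0.21  1.03  0.   -0.6 ]
[560, 110] -2.5 260 [526.  85. 260.] [ 0.02  0.27 -0.15  1.16  0.   -0.62]
[560, 110] -2.0 200 [550.  88. 200.] [ 0.03  0.35 -0.19  1.03  0.   -1.12]
[560, 110] -2.0 260 [542.  72. 260.] [-0.    0.29 -0.11  1.17  0.   -1.15]
[560, 110] -1.5 200 [562.  86. 200.] [ 0.02  0.37 -0.16  1.04  0.   -1.62]
[560, 110] -1.5 260 [563.  68. 260.] [-0.01  0.33 -0.06  1.18  0.   -1.65]
[560, 110] -1.0 200 [573.  89. 200.] [ 0.03  0.39 -0.13  1.05  0.   -2.11]
[560, 110] -1.0 260 [583.  75. 260.] [ 0.    0.37  0.    1.2   0.   -2.14]
[560, 110] -0.5 200 [582.  98. 200.] [ 0.04  0.41 -0.1   1.06  0.   -2.6 ]
[560, 110] -0.5 260 [597.  90. 2
[... 2406 characters left out ...]
510, -270] 1.0 260 [ 533. -235.  260.] [-0.54  0.36 -0.01  1.2   0.    1.6 ]
[510, -270] 1.5 200 [ 512. -246.  200.] [-0.58  0.37 -0.16  1.04  0.    1.06]
[510, -270] 1.5 260 [ 513. -228.  260.] [-0.55  0.32 -0.07  1.18  0.    1.09]
[510, -270] 2.0 200 [ 500. -248.  200.] [-0.59  0.35 -0.19  1.03  0.    0.55]
[510, -270] 2.0 260 [ 492. -232.  260.] [-0.58  0.29 -0.12  1.17  0.    0.57]
[510, -270] 2.5 200 [ 490. -255.  200.] [-0.61  0.34 -0.2   1.03  0.    0.03]
[510, -270] 2.5 260 [ 476. -245.  260.] [-0.61  0.27 -0.14  1.16  0.    0.03]
[510, -270] 3.0 200 [ 486. -267.  200.] [-0.64  0.34 -0.2   1.03  0.   -0.49]
[510, -270] 3.0 260 [ 468. -264.  260.] [-0.65  0.28 -0.14  1.16  0.   -0.51]
```

```bash
python3 - <<'E'
from h import *
bot.movel([227,500,330],max_speed=250)
s=bot.get_state()
y=-1.42
p=lookpose([535,177],y,300,62); print(p,solve_ik(p,down(y)))
bot.move_ptp(p,down(y)); shot("wrist","w_case1.png")
y=-3.0
p=lookpose([510,-270],y,250,38)
bot.move_ptp(p,down(y)); shot("wrist","w_tab1.png")
print(bot.get_state()["t"])
E
```

```text
[np.float64(542.0284488352881), np.float64(130.74493862321947), 300] [ 1.04305982e-01  2.99617628e-01 -9.10571366e-04  1.27026813e+00
  0.00000000e+00 -1.61728667e+00]
5.0
```

View pics/w_case1.png

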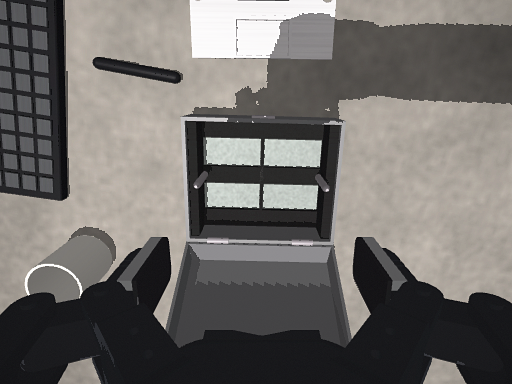

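View pics/w_tab1.png

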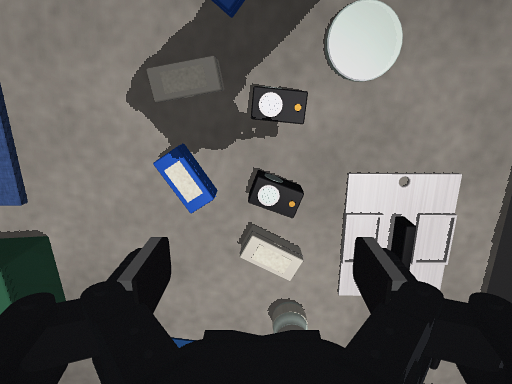

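```bash
python3 - <<'E'
from h import *
y=-3.0
p=lookpose([600,-190],y,250,38)
bot.move_ptp(p,down(y)); shot("wrist","w_tab2.png")
y=-1.42
p=lookpose([545,100],y,300,62)
bot.move_ptp(p,down(y)); shot("wrist","w_case2.png")
print(bot.get_state()["t"])
E
```

```text
6.7167
```

View pics/w_tab2.png

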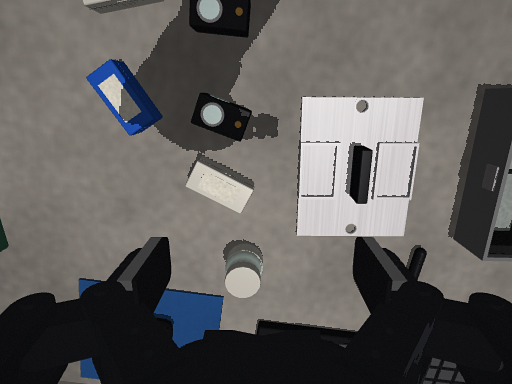

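View pics/w_case2.png

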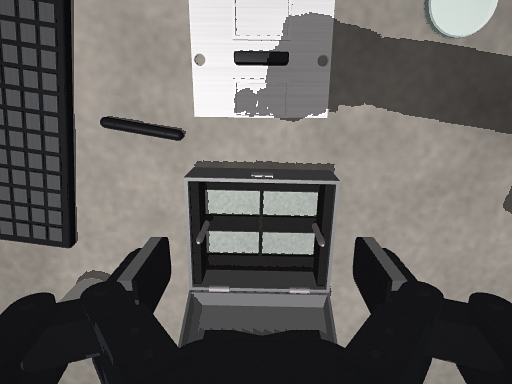

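```bash
python3 - <<'E'
import cv2
for n,(x0,y0) in {"w_case1":(175,105),"w_case2":(175,165)}.items():
    a=cv2.imread(f'pics/{n}.png')[y0:y0+145,x0:x0+180]
    cv2.imwrite(f'pics/z_{n}.png',cv2.resize(a,None,fx=4,fy=4,interpolation=cv2.INTER_NEAREST))
E
```

```text
(no output)
```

View pics/z_w_case1.png

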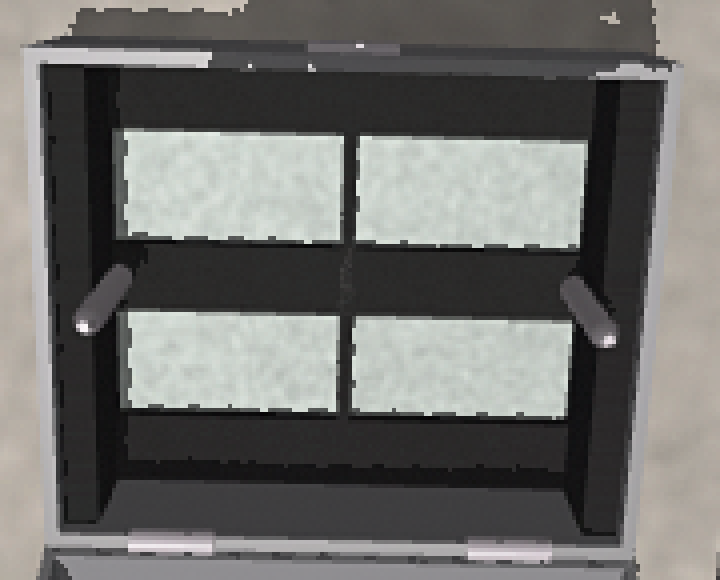

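View pics/z_w_case2.png

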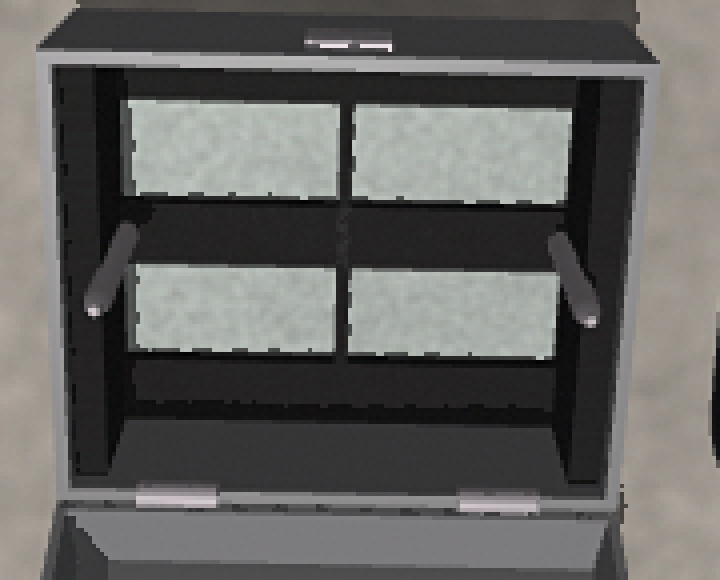

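```bash
python3 - <<'E'
from h import *
A=loadcam("w_case1.png");B=loadcam("w_case2.png")
f=lambda x,y,oy:(175+x/4-.5,oy+y/4-.5)
pts={"pinL":((82,326),(93,310)),"pinR":((609,341),(591,321)),"FL":((24,48),(38,52)),"FR":((682,64),(660,68)),"BR":((634,556),(620,508)),"BL":((46,546),(58,500))}
T={}
for k,(a,b) in pts.items():
    a=f(*a,105);b=f(*b,165);z=80 if 'pin' in k else 62
    T[k]=tri([(A,a),(B,b)]); print(k,T[k].round(1),onplane(A,a,z).round(1),onplane(B,b,z).round(1))
# foam blobs
for c,n in ((A,"w_case1"),(B,"w_case2")):
    im=cv2.imread(f"pics/{n}.png"); hsv=cv2.cvtColor(im,cv2.COLOR_BGR2HSV)
    oy=105 if n[-1]=='1' else 165
    m=np.zeros(im.shape[:2],np.uint8); sub=im[oy:oy+145,190:340]
    g=((sub[:,:,1]>150)&(sub[:,:,1].astype(int)>=sub[:,:,2].astype(int)+3)).astype(np.uint8)
    m[oy:oy+145,190:340]=cv2.morphologyEx(g,cv2.MORPH_OPEN,np.ones((3,3)))
    nn,l,st,ce=cv2.connectedComponentsWithStats(m)
    for i in range(1,nn):
        if st[i,4]>300:
            cnt=cv2.findContours((l==i).astype(np.uint8),0,2)[0][0]
            P=onplane(c,cnt[:,0,:],6)[:,:2].astype(np.float32); r=cv2.minAreaRect(P); print(n,st[i],np.round(r[0],1),np.round(r[1],1),r[2])
print("pin mid",(T["pinL"]+T["pinR"])/2,np.linalg.norm(T["pinL"]-T["pinR"]))
d=T["pinR"]-T["pinL"];print("axis",np.arctan2(d[1],d[0]))
for a,b in (("FL","FR"),("BL","BR"),("FL","BL"),("FR","BR")):
    d=T[b]-T[a];print(a,b,np.linalg.norm(d),np.arctan2(d[1],d[0]))
print((T["FL"]+T["FR"]+T["BL"]+T["BR"])/4)
E
```

```text
pinL [620.9 185.1  80.6] [[621.1 185.3  80. ]] [[620.9 185.4  80. ]]
pinR [451.6 165.3  78.4] [[451.9 164.9  80. ]] [[452.2 164.5  80. ]]
FL [650.  101.9  64.6] [[650.8 102.2  62. ]] [[650.4 102.7  62. ]]
FR [445.5  75.6  70.3] [[443.3  75.9  62. ]] [[442.9  77.5  62. ]]
BR [421.6 246.5  63.4] [[421.6 247.1  62. ]] [[420.7 247.4  62. ]]
BL [629.3 273.8  63.6] [[629.6 274.6  62. ]] [[629.6 274.9  62. ]]
w_case1 [ 206  138   55   27 1405] [583.4 146.9] [81.1 39.1] 8.596038818359375
w_case1 [ 264  139   58   28 1480] [495.7 136.2] [84.5 40. ] 7.051362991333008
w_case1 [ 207  183   53   25 1214] [574.9 215. ] [80.8 38.6] 7.0772294998168945
w_case1 [ 263  184   55   25 1267] [487. 204.] [84.  38.6] 7.07128381729126
w_case2 [ 208  190   52   24 1178] [583.3 147.1] [80.3 38.1] 8.29177188873291
w_case2 [ 263  191   55   25 1231] [495.7 137. ] [83.6 38.9] 7.157349586486816
w_case2 [ 209  231   50   22 1019] [574.8 215.9] [79.8 37.6] 6.752386569976807
w_case2 [ 262  233   52   21 1042] [487.3 205. ] [83.2 35.8] 8.439058303833008
pin mid [536.24729409 175.20193293  79.51085612] 170.4820654100818
axis -3.024977623467374
FL FR 206.28059333100953 -3.0134355040849563
BL BR 209.48150667379053 -3.0107633479170186
FL BL 173.11610801241906 1.6903665818070426
FR BR 172.6940263467198 1.7093476744815894
[536.60128445 174.44634282  65.45440021]
```

```bash
python3 - <<'E'
import cv2
for n,(x0,y0,w,h),f in (("w_tab1",(135,40,190,100),4),("w_tab1",(230,150,90,140),4),("w_tab2",(170,70,100,160),3.75),("w_tab2",(285,85,150,160),3.75)):
    a=cv2.imread(f'pics/{n}.png')[y0:y0+h,x0:x0+w]
    cv2.imwrite(f'pics/z_{n}_{x0}.png',cv2.resize(a,None,fx=f,fy=f,interpolation=cv2.INTER_NEAREST))
E
```

```text
(no output)
```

View pics/z_w_tab1_135.png

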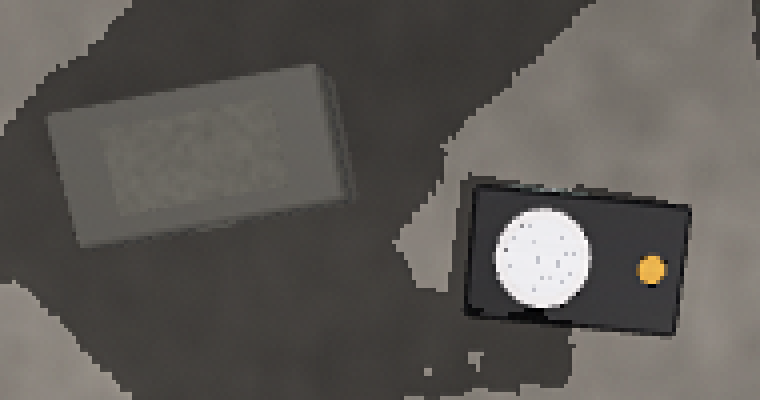

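View pics/z_w_tab1_230.png

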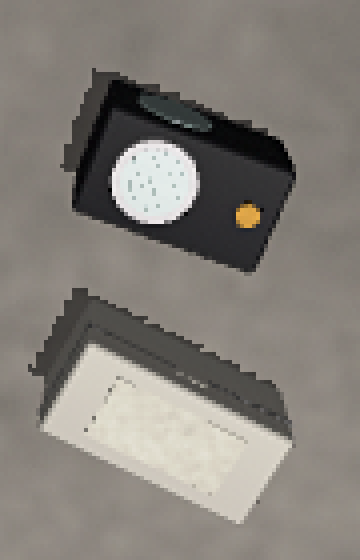

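View pics/z_w_tab2_170.png

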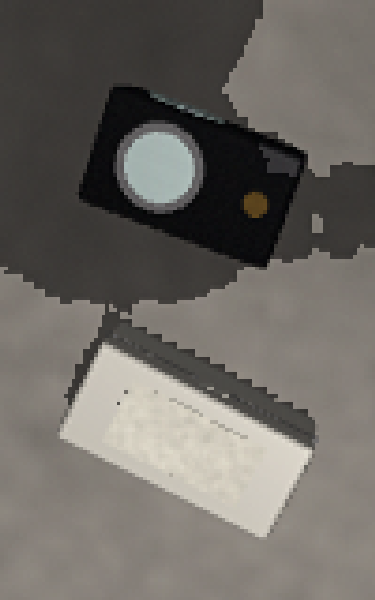

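View pics/z_w_tab2_285.png

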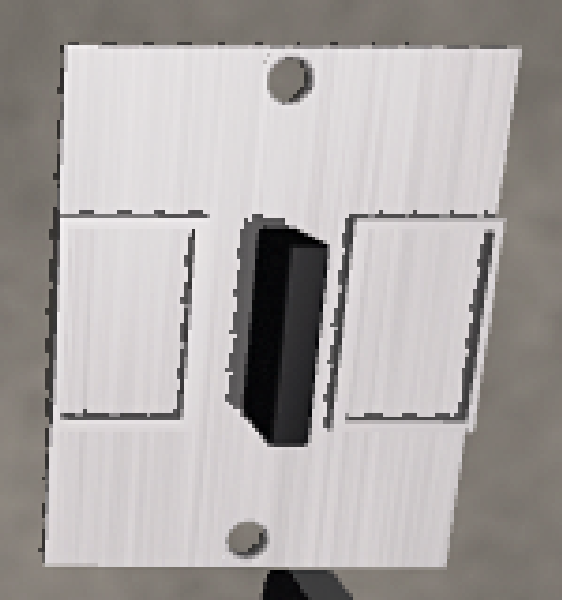

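```bash
python3 - <<'E'
from h import *
A=loadcam("w_tab1.png");B=loadcam("w_tab2.png");S=cam("scene")
g=lambda L,f,ox,oy:[(ox+x/f-.5,oy+y/f-.5) for x,y in L]
def rect(c,px,z):
    P=onplane(c,px,z)[:,:2]; m=P.mean(0); d1=P[1]-P[0]+P[2]-P[3]; d2=P[3]-P[0]+P[2]-P[1]
    return m.round(1),"L",round(np.linalg.norm(d1)/2,1),"W",round(np.linalg.norm(d2)/2,1),"ang",round(np.arctan2(d1[1],d1[0]),3)
bb1=g([(91,345),(293,443),(243,524),(40,430)],4,230,150);bb2=g([(103,343),(316,452),(267,538),(59,437)],3.75,170,70)
print("boxb",rect(A,bb1,38),rect(B,bb2,38));print(np.array([tri([(A,a),(B,b)]) for a,b in zip(bb1,bb2)]).round(1))
k1=g([(108,112),(294,181),(251,272),(73,208)],4,230,150);k2=g([(112,92),(306,155),(267,268),(80,197)],3.75,170,70)
print("blk near",rect(A,k1,38),rect(B,k2,38));print(np.array([tri([(A,a),(B,b)]) for a,b in zip(g([(155,182),(248,216),(251,272)],4,230,150),g([(159,167),(255,205),(267,268)],3.75,170,70))]).round(1))
a1=g([(475,186),(690,207),(676,334),(465,316)],4,135,40)
print("blk far",rect(A,a1,38)); ad=g([(543,258),(652,270)],4,135,40)
print([tri([(A,ad[0]),(B,(210,8))]),tri([(A,ad[1]),(B,(239,11))])], "scene z:",tri([(A,ad[0]),(S,(120+297/3,80+162/3))]))
x1=g([(48,115),(315,65),(345,200),(80,247)],4,135,40)
print("boxa",rect(A,x1,38),"tri",tri([(A,np.mean(x1,0)),(S,(198.2,113.2))]))
th=g([(290,80),(246,539)],3.75,285,85); H=onplane(B,th,2.5);print("holes",H.round(1),H.mean(0),np.linalg.norm(H[0]-H[1]),np.arctan2(*(H[0]-H[1])[[1,0]]))
hb=g([(292,238),(328,246),(308,444),(272,443)],3.75,285,85)
print("handle top z41",onplane(B,hb,41).round(1),onplane(B,hb,41).mean(0))
tc=g([(66,45),(522,45),(447,567),(44,567)],3.75,285,85)
print("tray",rect(B,tc,5))
E
```

```text
boxb (array([ 611.5, -241.2]), 'L', np.float64(78.2), 'W', np.float64(35.8), 'ang', np.float64(1.227)) (array([ 611.3, -240.7]), 'L', np.float64(78.9), 'W', np.float64(35.9), 'ang', np.float64(1.226))
[[ 580.3 -271.5   40.1]
 [ 609.2 -197.6   34.9]
 [ 641.5 -210.    37.6]
 [ 615.8 -284.3   36.6]]
blk near (array([ 524.9, -249.8]), 'L', np.float64(62.7), 'W', np.float64(33.8), 'ang', np.float64(1.347)) (array([ 524. , -248.6]), 'L', np.float64(63.0), 'W', np.float64(36.0), 'ang', np.float64(1.378))
[[ 521.7 -259.    39.4]
 [ 529.1 -227.7   38.6]
 [ 549.7 -222.1   33.2]]
blk far (array([ 410.3, -263.2]), 'L', np.float64(62.9), 'W', np.float64(36.7), 'ang', np.float64(1.625))
[array([ 410.3955092 , -272.84847864,   36.48168028]), array([ 409.28072289, -240.89483747,   39.25252179])] scene z: [ 409.70191625 -272.50482021   39.61010546]
boxa (array([ 397.2, -375.9]), 'L', np.float64(78.5), 'W', np.float64(36.9), 'ang', np.float64(1.882)) tri [ 396.03627548 -373.613877     43.14009765]
holes [[486.7 -74.6   2.5]
 [656.1 -51.5   2.5]] [571.41694223 -63.02044789   2.5       ] 170.9013517386916 -3.0061082501859087
handle top z41 [[535.4 -74.5  41. ]
 [536.3 -62.4  41. ]
 [603.4 -52.7  41. ]
 [604.8 -64.9  41. ]] [569.96851223 -63.6276077   41.        ]
tray (array([571. , -63.3]), 'L', np.float64(154.6), 'W', np.float64(193.0), 'ang', np.float64(1.714))
```

```bash
cat >> h.py <<'E'
C0=np.array([536.0,175.4]); CA=1.694
EX=np.array([np.cos(CA),np.sin(CA)]); EY=np.array([-np.sin(CA),np.cos(CA)])
def cp(x,y): return C0+x*EX+y*EY
CYAW=CA+np.pi/2-2*np.pi
def bestyaw(p,yaw):
    best=None
    for k in (-2,-1,0,1,2):
        y=yaw+k*np.pi
        if abs(y)>3.3: continue
        q=solve_ik(p,down(y))
        if q is not None and (best is None or abs(q[5])<best[0]): best=(abs(q[5]),y)
    return best[1]
def st(): 
    s=bot.get_state(); return f"t={s['t']:.1f} tcp={np.round(s['tcp_pos'],1)} F={np.round(s['contact_force'],1)} op={s['opening']:.3f}"
def pick(x,y,yaw,z=10,op=0.78,hi=200,effort=50):
    yw=bestyaw([x,y,hi],yaw); bot.move_ptp([x,y,hi],down(yw)); bot.grip(op)
    bot.movel([x,y,60],max_speed=200); r=bot.movel([x,y,z],max_speed=80,threshold=10); print("down",r,st())
    bot.grip(0.0,effort); print("grip",st())
    bot.movel([x,y,hi],max_speed=150); print("up",st())
E
python3 - <<'E'
from h import *
pick(397.2,-375.9,1.882)
shot("wrist","w_g1.png")
shot("side","s_g1.png")
E
```

```text
down False t=10.5 tcp=[ 397.4 -376.2   10.3] F=[0.2 0.5 0.5] op=0.783
grip t=10.9 tcp=[ 397.6 -376.4   10.9] F=[ 0.  -0.3  6.4] op=0.427
up t=12.3 tcp=[ 396.8 -375.4  199. ] F=[ 0.5 -0.7 -0.9] op=0.422
```

View pics/w_g1.png

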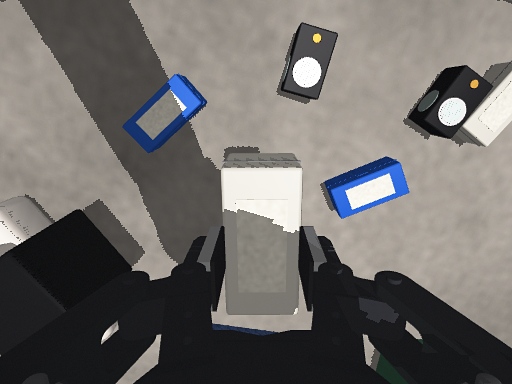

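```bash
cat >> h.py <<'E'
def inhand(c,px,dz=28):
    s=bot.get_state(); t=s["tcp_pos"]; yaw=s["orientation"][2]; P=onplane(c,px,t[2]+dz)[:,:2]-t[:2]
    u=np.array([np.cos(yaw),np.sin(yaw)]);v=np.array([np.sin(yaw),-np.cos(yaw)]); return np.c_[P@u,P@v]
E
python3 - <<'E'
from h import *
c=loadcam("w_g1.png"); print(inhand(c,[(221,168),(301,168),(299,315),(226,315)]).round(1), st())
for x,y in ((-34,-45),(-34,45)):
  p=cp(x,y);print(p,bestyaw([*p,120],CYAW),solve_ik([*p,120],down(CYAW)))
E
```

```text
[[ 39.7 -17.9]
 [ 39.6  18.1]
 [-38.9  19.8]
 [-38.9 -18.3]] t=12.4 tcp=[ 396.8 -375.4  199. ] F=[ 0.   0.3 -1.1] op=0.421
[584.83723657 147.18786921] -3.0183889803846897 [ 0.12420653  0.49315936 -0.17770838  0.89992859  0.          0.00100286]
[495.51943452 136.12756924] -3.0183889803846897 [ 0.124384    0.34194506 -0.41993978  0.8089115   0.          0.00118033]
```

```bash
cat >> h.py <<'E'
def place(x,y,zt,hi=200,zrel=None,thr=7,retry=True,yaw=None):
    """zt: TCP z expected when down; searches around if stopped high"""
    yaw=CYAW if yaw is None else yaw
    bot.move_ptp([x,y,hi],down(yaw)); print("above",st())
    if bot.get_state()["opening"]<0.35: print("LOST?"); return False
    bot.movel([x,y,zt+22],max_speed=150)
    ok=False
    for dx,dy in [(0,0),(1.5,0),(-1.5,0),(0,1.5),(0,-1.5),(2,2),(-2,2),(2,-2),(-2,-2)]:
        q=np.array([x,y])+dx*EX+dy*EY
        bot.movel([*q,zt+10],max_speed=60)
        r=bot.movel([*q,zt-3],max_speed=30,threshold=thr); z=bot.get_state()["tcp_pos"][2]; print("try",dx,dy,r,st())
        if z<zt+2.5: ok=True;break
    if not ok: return False
    bot.grip(0.62); print("rel",st())
    p=bot.get_state()["tcp_pos"]; bot.movel([p[0],p[1],hi],max_speed=150)
    return True
E
python3 - <<'E'
from h import *
p=cp(-34,-45)
print(place(*p,16))
shot("wrist","w_p1.png")
E
```

```text
above t=14.4 tcp=[585.1 146.1 200. ] F=[-0.1 -0.1 -0.8] op=0.423
try 0 0 True t=16.4 tcp=[585.4 147.2  16.9] F=[-0.9 -0.5  5.3] op=0.421
rel t=16.7 tcp=[584.4 147.1  15.8] F=[-0.2 -0.2 -0.2] op=0.618
True
```

View pics/w_p1.png

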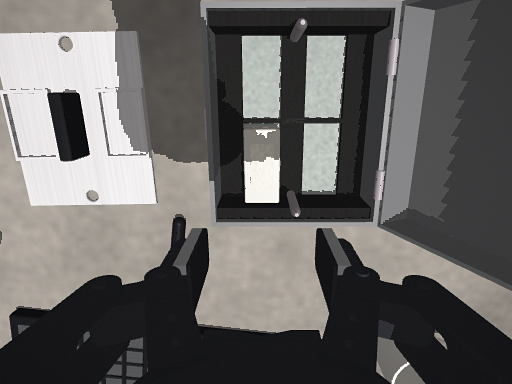

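```bash
python3 - <<'E'
from h import *
y=-3.0
p=lookpose([540,-240],y,240,38)
bot.move_ptp(p,down(y)); shot("wrist","w_tab3.png"); shot("scene","s3.png"); print(st())
A=loadcam("w_tab3.png")
print(proj(A,[[611.4,-241,38],[524.5,-249.2,38],[410.3,-263.2,38]]))
E
```

```text
t=19.7 tcp=[ 504.6 -244.   239.8] F=[0.3 0.3 0.4] op=0.624
[[252.29132631 237.41734108]
 [255.10644897 171.90842994]
 [256.53967464  71.20655118]]
```

View pics/w_tab3.png

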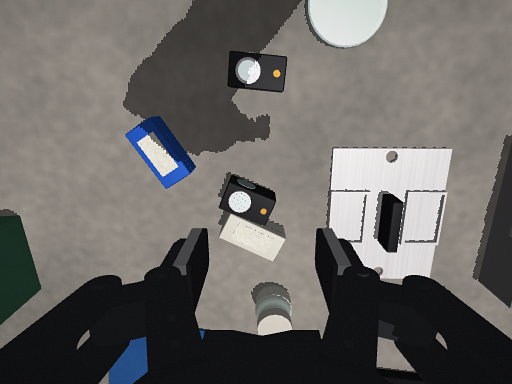

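The near block has been knocked against box b: it is now at (248,199) instead of (255,172). Box b is unmoved at (252,237).

```bash
python3 - <<'E'
import cv2
a=cv2.imread('pics/w_tab3.png')[160:275,205:300]
cv2.imwrite('pics/z_tab3.png',cv2.resize(a,None,fx=5,fy=5,interpolation=cv2.INTER_NEAREST))
E
```

```text
(no output)
```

View pics/z_tab3.png

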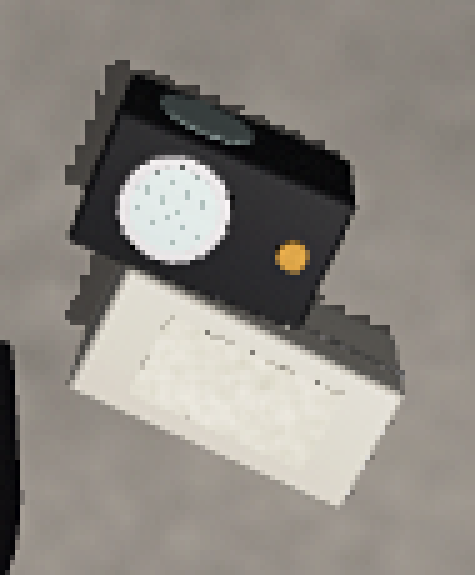

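```bash
python3 - <<'E'
from h import *
A=loadcam("w_tab3.png")
g=lambda L,f=5,ox=205,oy=160:[(ox+x/f-.5,oy+y/f-.5) for x,y in L]
def rect(c,px,z):
    P=onplane(c,px,z)[:,:2]; m=P.mean(0); d1=P[1]-P[0]+P[2]-P[3]; d2=P[3]-P[0]+P[2]-P[1]
    return m.round(1),round(np.linalg.norm(d1)/2,1),round(np.linalg.norm(d2)/2,1),round(np.arctan2(d1[1],d1[0]),3)
b=rect(A,g([(128,272),(403,393),(338,506),(70,385)]),38);k=rect(A,g([(124,114),(355,206),(296,327),(70,237)]),38)
print(b,k)
d=(k[0]-b[0]);n=np.array([np.cos(b[3]+np.pi/2),np.sin(b[3]+np.pi/2)]);print(d@n)
yw=k[3]+np.pi/2; print(yw,bestyaw([*k[0],150],yw))
E
```

```text
(array([ 611.7, -241.7]), np.float64(77.9), np.float64(35.9), np.float64(1.256)) (array([ 566.8, -253.8]), np.float64(61.8), np.float64(35.5), np.float64(1.311))
38.947153738750586
2.8817963267948965 2.8817963267948965
```

```bash
python3 - <<'E'
from h import *
x,y=566.8,-253.8; yw=bestyaw([x,y,150],1.311+np.pi/2)
bot.move_ptp([x,y,150],down(yw)); bot.grip(1.0); bot.movel([x,y,60])
print(bot.movel([x,y,12],max_speed=60,threshold=8),st())
bot.grip(0.0,45);print(st())
bot.movel([x,y,30],max_speed=80)
tx,ty=x-58*np.sin(1.311),y+58*np.cos(1.311); print(tx,ty)
bot.movel([tx,ty,30],max_speed=100)
print(bot.movel([tx,ty,11],max_speed=40,threshold=6),st())
bot.grip(1.0);bot.movel([tx,ty,150])
y=-3.0
p=lookpose([570,-240],y,220,38)
bot.move_ptp(p,down(y)); shot("wrist","w_tab4.png");print(st())
E
```

```text
False t=22.3 tcp=[ 567.1 -254.    12.3] F=[-0.3  0.5 -0.3] op=0.999
t=23.1 tcp=[ 571.3 -255.9   16.9] F=[ 0.4  1.7 19.7] op=0.003
510.7463455264283 -238.90074430860923
False t=24.8 tcp=[ 510.6 -238.8   10.8] F=[-0.4 -0.5 -0.1] op=-0.000
t=27.2 tcp=[ 539.1 -243.8  218.5] F=[-0.1 -0.7 -0. ] op=1.002
```

View pics/w_tab4.png

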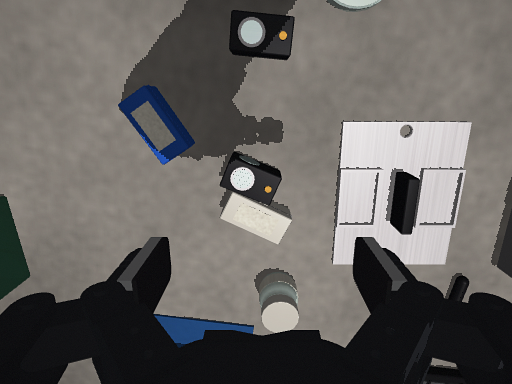

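```bash
python3 - <<'E'
from h import *
A=loadcam("w_tab4.png")
print(proj(A,[[566.8,-253.8,38],[611.7,-241.7,38]]), bot.get_state()["orientation"])
a=cv2.imread('pics/w_tab4.png')[135:255,205:305]
cv2.imwrite('pics/z_tab4.png',cv2.resize(a,None,fx=5,fy=5,interpolation=cv2.INTER_NEAREST))
g=lambda L,f=5,ox=205,oy=135:[(ox+x/f-.5,oy+y/f-.5) for x,y in L]
E
```

```text
[[250.13834316 181.27426438]
 [255.30169284 218.36676779]] [ 3.14005108e+00 -1.98395639e-03 -3.00058210e+00]
```

View pics/z_tab4.png

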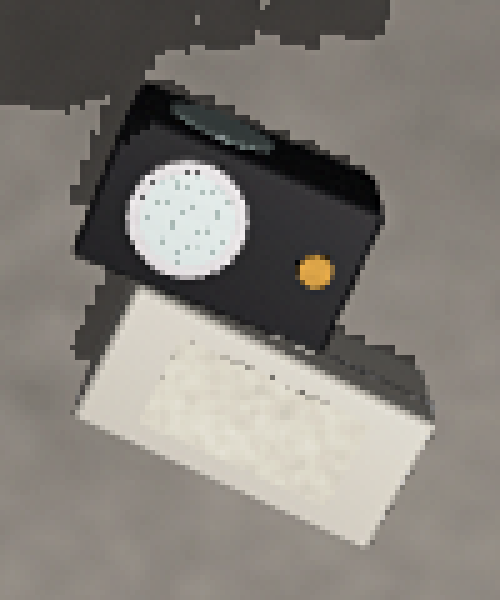

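```bash
python3 - <<'E'
from h import *
A=loadcam("w_tab3.png");B=loadcam("w_tab4.png")
g=lambda L,f,ox,oy:[(ox+x/f-.5,oy+y/f-.5) for x,y in L]
a=g([(175,210),(292,258),(355,206),(296,327),(128,272),(338,506)],5,205,160); b=g([(187,219),(316,272),(381,218),(322,350),(138,287),(368,545)],5,205,135)
for p,q in zip(a,b): print(tri([(A,p),(B,q)]).round(1), onplane(A,p,38).round(1), onplane(B,q,38).round(1))
for n in ("scene","side"):
    c,im=shot(n,f"{n}4.png")
x=cv2.imread("pics/scene4.png")[90:230,120:290]
y=cv2.imread("pics/side4.png")[180:320,200:370]
cv2.imwrite("pics/z4.png",cv2.resize(np.vstack([x[:,:],y]),None,fx=2.14,fy=2.14,interpolation=cv2.INTER_NEAREST))
E
```

```text
[ 563.4 -263.4   42.2] [[ 564.9 -263.3   38. ]] [[ 564.6 -263.7   38. ]]
[ 571.6 -232.8   43. ] [[ 573.5 -232.6   38. ]] [[ 573.1 -232.3   38. ]]
[ 560.  -218.5   30.6] [[ 557.5 -219.    38. ]] [[ 558.1 -219.4   38. ]]
[ 591.6 -228.6   39.1] [[ 592.  -228.9   38. ]] [[ 592.  -228.1   38. ]]
[ 580.3 -272.7   44.7] [[ 583.1 -273.1   38. ]] [[ 582.5 -273.    38. ]]
[ 635.7 -211.3   47.9] [[ 641.2 -210.5   38. ]] [[ 640.7 -209.5   38. ]]
```

View pics/z4.png

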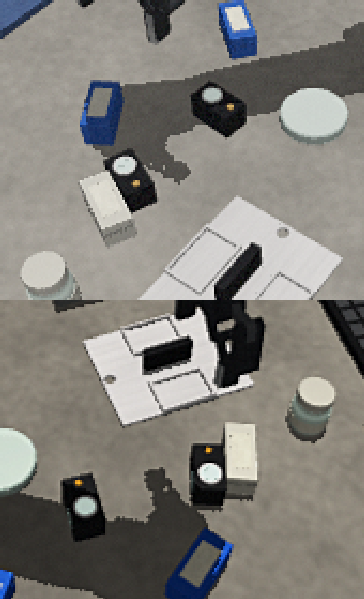

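```bash
python3 - <<'E'
from h import *
x,y=566.8,-253.8; yw=bestyaw([x,y,150],1.311+np.pi/2)
bot.move_ptp([x,y,150],down(yw)); bot.grip(1.0); bot.movel([x,y,60])
print(bot.movel([x,y,8],max_speed=60,threshold=8),st(),bot.get_state()["orientation"])
shot("side","sd5.png");shot("scene","sc5.png")
for o in (.9,.8,.7):
    bot.grip(o,30);print(o,st())
shot("side","sd6.png");shot("scene","sc6.png")
def crop(n,b,f): 
    a=cv2.imread(f"pics/{n}.png")[b[1]:b[1]+b[3],b[0]:b[0]+b[2]]; return cv2.resize(a,None,fx=f,fy=f,interpolation=cv2.INTER_NEAREST)
sb=(220,190,130,100);cb=(120,110,130,100)
cv2.imwrite("pics/z5.png",np.vstack([np.hstack([crop("sd5",sb,3),crop("sc5",cb,3)]),np.hstack([crop("sd6",sb,3),crop("sc6",cb,3)])]))
E
```

```text
False t=29.8 tcp=[ 567.1 -254.     8.3] F=[ 0.2 -0.3  0.2] op=0.993 [-3.14144441e+00  5.98076669e-04  2.88178600e+00]
0.9 t=30.1 tcp=[ 566.9 -253.9    8.2] F=[0.3 0.1 1.3] op=0.901
0.8 t=30.4 tcp=[ 566.8 -253.8    8. ] F=[-0.   0.3  0.8] op=0.802
0.7 t=30.6 tcp=[ 566.8 -253.8    8.4] F=[-0.9  1.9  5.3] op=0.731
```

View pics/z5.png

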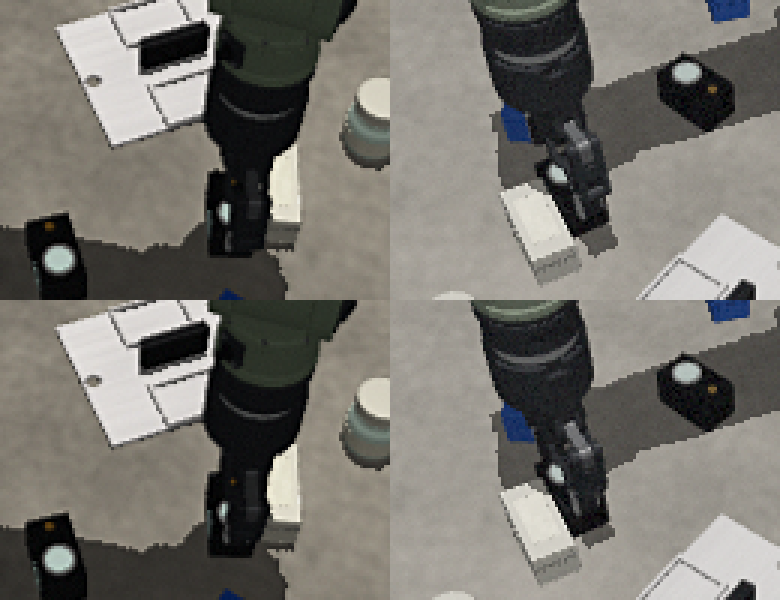

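```bash
python3 - <<'E'
from h import *
x,y=566.8,-253.8
tx,ty=x-55*np.sin(1.311),y+55*np.cos(1.311)
bot.movel([x,y,10],max_speed=40);print(st())
bot.movel([tx,ty,10],max_speed=80);print(st())
bot.grip(1.0);bot.movel([tx,ty,150],max_speed=200)
y=-3.0
p=lookpose([570,-240],y,220,38)
bot.move_ptp(p,down(y)); shot("wrist","w_tab5.png");print(st())
a=cv2.imread('pics/w_tab5.png')[100:250,180:320]
cv2.imwrite('pics/z_tab5.png',cv2.resize(a,None,fx=4,fy=4,interpolation=cv2.INTER_NEAREST))
E
```

```text
t=31.0 tcp=[ 566.6 -253.7    9.6] F=[-0.3  0.5 -1.7] op=0.728
t=31.8 tcp=[ 514.4 -240.1   10.3] F=[ 0.4  0.6 -1. ] op=0.730
t=33.5 tcp=[ 538.9 -243.7  218.1] F=[-0.1  0.8 -0.6] op=1.003
```

View pics/z_tab5.png

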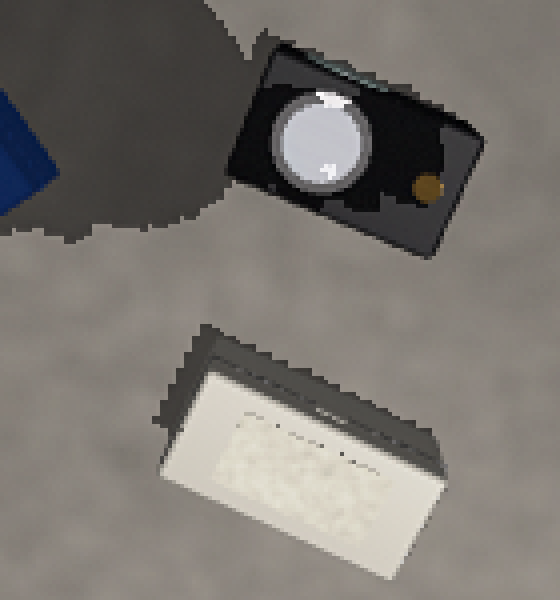

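```bash
cat >> h.py <<'E'
def rect(c,px,z):
    P=onplane(c,px,z)[:,:2]; m=P.mean(0); d1=P[1]-P[0]+P[2]-P[3]; d2=P[3]-P[0]+P[2]-P[1]
    return m,np.linalg.norm(d1)/2,np.linalg.norm(d2)/2,np.arctan2(d1[1],d1[0])
def zg(L,f,ox,oy): return [(ox+x/f-.5,oy+y/f-.5) for x,y in L]
E
python3 - <<'E'
from h import *
A=loadcam("w_tab5.png")
b=rect(A,zg([(213,373),(446,480),(393,579),(160,474)],4,180,100),38);print(b)
pick(*b[0],b[3],hi=180)
shot("wrist","w_g2.png");shot("scene","sc_g2.png")
E
```

```text
(array([ 611.71531218, -241.0892338 ]), np.float64(77.47153839712534), np.float64(35.95505157232693), np.float64(1.2545010854652605))
down False t=37.2 tcp=[ 611.9 -241.2   10. ] F=[ 0.2 -0.9  0.1] op=0.778
grip t=37.6 tcp=[ 612.4 -241.4   11. ] F=[-0.7 -0.3  5.2] op=0.424
up t=38.9 tcp=[ 611.  -240.8  178.8] F=[ 0.1  0.5 -0.6] op=0.425
```

View pics/w_g2.png

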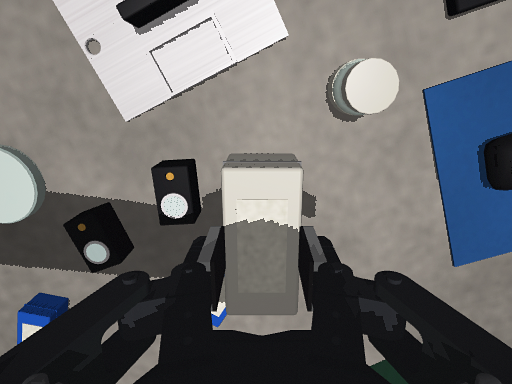

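```bash
python3 - <<'E'
from h import *
p=cp(-34,45)
print(place(*p,16))
y=CYAW; q=lookpose(C0,y,260,30); bot.move_ptp(q,down(y)); shot("wrist","w_p2.png"); print(st())
a=cv2.imread('pics/w_p2.png')
E
```

```text
above t=40.4 tcp=[496.1 135.7 200. ] F=[-1.2 -0.6 -2.2] op=0.422
try 0 0 True t=42.4 tcp=[496.1 136.2  16.9] F=[-0.7 -1.   6.3] op=0.427
rel t=42.7 tcp=[495.2 136.   16. ] F=[-0.5 -0.3 -0.1] op=0.622
True
t=44.5 tcp=[491.5 170.  259.2] F=[-0.4 -0.7 -0.7] op=0.623
```

View pics/w_p2.png

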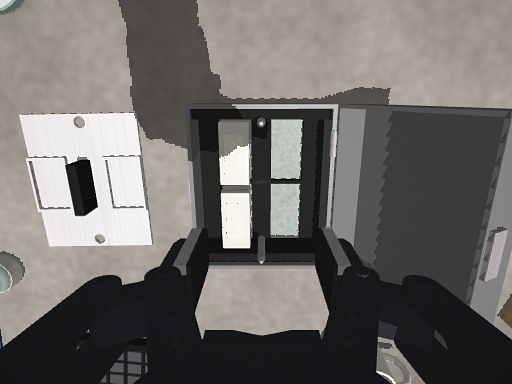

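```bash
python3 - <<'E'
from h import *
A=loadcam("w_case2.png");B=loadcam("w_p2.png")
# refine holes by masks: dark-ish blobs inside white tray
def holes(n,guess):
    im=cv2.imread(f"pics/{n}.png"); out=[]
    for (u,v) in guess:
        s=im[v-8:v+9,u-8:u+9].astype(int).mean(2); 
        m=(s<(s.max()+s.min())/2).astype(np.uint8); k,l,stt,ce=cv2.connectedComponentsWithStats(m); i=l[8,8]
        out.append(ce[i]+[u-8,v-8]); print(n,stt[i],ce[i]+[u-8,v-8])
    return out
b=holes("w_p2",[(79,122),(100,239)]); a=holes("w_case2",[(322,60),(200,60)])
for p,q in zip(a,b): print(tri([(A,p),(B,q)]).round(1),onplane(A,p,2.5).round(1),onplane(B,q,2.5).round(1))
# handle top corners in both views for height
a=cv2.imread('pics/w_p2.png')[145:225,50:110];b=cv2.imread('pics/w_case2.png')[40:80,220:300]
cv2.imwrite('pics/zh1.png',cv2.resize(a,None,fx=6,fy=6,interpolation=0));cv2.imwrite('pics/zh2.png',cv2.resize(b,None,fx=6,fy=6,interpolation=0))
E
```

```text
w_p2 [ 3  3 11 11 92] [ 78.65217391 121.81521739]
w_p2 [ 3  4 10  9 57] [ 99.22807018 238.73684211]
w_case2 [ 4  3 10 12 97] [322.37113402  60.35051546]
w_case2 [ 2  2 11 12 92] [199.05434783  59.18478261]
[486.6 -75.5   4.6] [[486.3 -75.7   2.5]] [[486.8 -76.8   2.5]]
[655.1 -51.9   5.7] [[655.8 -52.1   2.5]] [[656.9 -53.5   2.5]]
```

View pics/zh1.png

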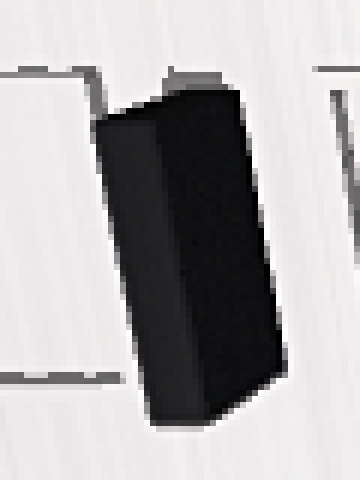

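View pics/zh2.png

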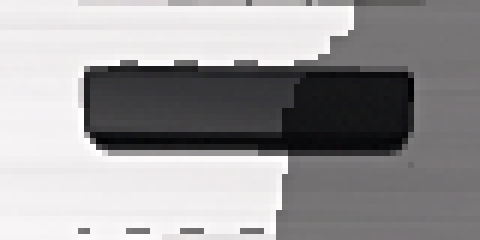

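```bash
python3 - <<'E'
from h import *
A=loadcam("w_case2.png");B=loadcam("w_p2.png")
b=zg([(127,117),(179,424)],6,50,145);a=zg([(412,99),(85,99)],6,220,40)
for p,q in zip(a,b): print(tri([(A,p),(B,q)]).round(1))
x,y=570.9,-63.5; yw=bestyaw([x,y,200],-3.006); print(yw)
bot.move_ptp([x,y,200],down(yw)); bot.grip(0.45); bot.movel([x,y,60]); print(bot.movel([x,y,16],max_speed=60,threshold=8),st())
bot.grip(0.0,90);print(st())
bot.movel([x,y,40],max_speed=60);print(st()); bot.movel([x,y,200],max_speed=100);print(st())
shot("wrist","w_g3.png");shot("side","sd_g3.png")
E
```

```text
[536.4 -70.1  36.4]
[604.8 -59.7  39.8]
3.2771853071795864
False t=47.8 tcp=[571.2 -63.6  16.1] F=[-0.3 -0.5 -0. ] op=0.448
t=48.1 tcp=[571.3 -63.6  16.8] F=[-0.4  0.   6.1] op=0.107
t=48.7 tcp=[571.1 -63.5  40.3] F=[-0.8  0.1 -2.8] op=0.114
t=50.4 tcp=[570.5 -63.4 199.3] F=[ 0.8  0.3 -2.3] op=0.105
```

View pics/w_g3.png

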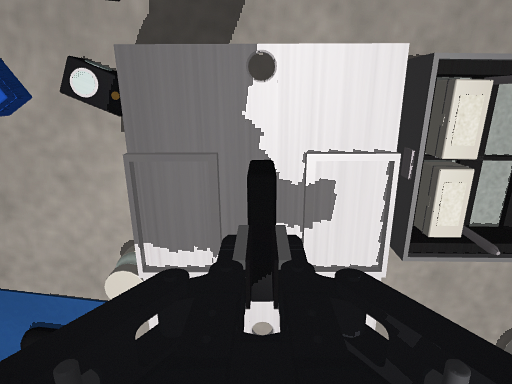

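View pics/sd_g3.png

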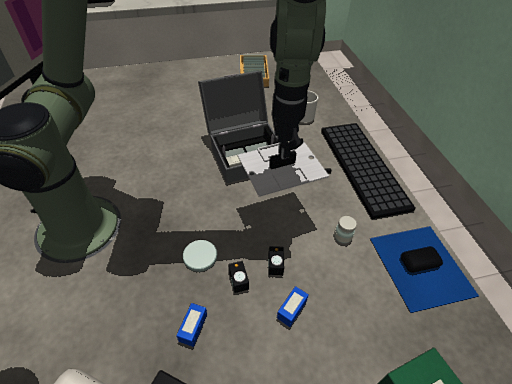

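```bash
python3 - <<'E'
from h import *
c=loadcam("w_g3.png"); 
im=cv2.imread("pics/w_g3.png")
print(inhand(c,[(261.3,66),(262,328.5),(115,45),(409,43.5)],-13).round(1))
E
```

```text
[[ 85.8  -0. ]
 [-83.3   0.2]
 [ 96.2 -76.9]
 [ 96.8  77.6]]
```

```bash
python3 - <<'E'
from h import *
x,y=536.8,175.4; yw=CYAW+2*np.pi
bot.move_ptp([x,y,200],down(yw)); bot.movel([x,y,104],max_speed=80); bot.dwell(.3); print(st())
shot("wrist","w_p3a.png"); shot("side","sd_p3a.png");shot("scene","sc_p3a.png")
c=loadcam("w_p3a.png");print(proj(c,[[*cp(0,85),80],[*cp(0,-85),80]]))
E
```

```text
t=53.1 tcp=[537.  175.4 104.3] F=[-0.2 -0.2 -2.4] op=0.108
[[261.53369589  67.21255769]
 [261.80872544 317.72963874]]
```

View pics/w_p3a.png

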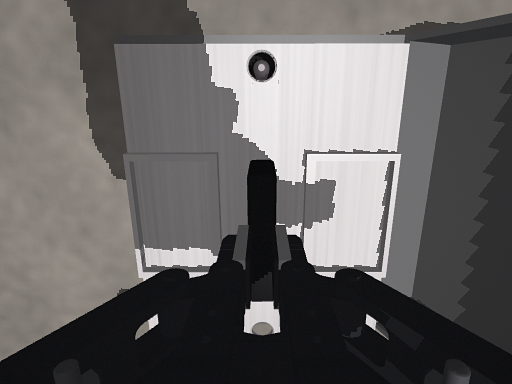

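View pics/sc_p3a.png

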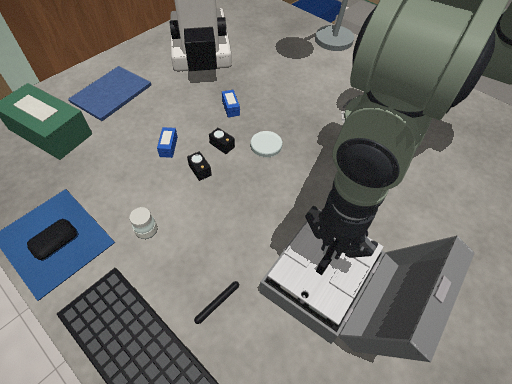

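The pin tip shows in the centre of the far hole (262,67), so I'll lower.

```bash
python3 - <<'E'
from h import *
x,y=536.8,175.4
print(bot.movel([x,y,85],max_speed=30,threshold=6),st())
print(bot.movel([x,y,67],max_speed=25,threshold=6),st())
shot("wrist","w_p3b.png");shot("side","sd_p3b.png")
E
```

```text
False t=54.1 tcp=[536.9 175.4  85. ] F=[ 0.7 -0.1 -2.8] op=0.111
True t=54.7 tcp=[536.6 175.4  69.8] F=[-0.7 -0.1  4.7] op=0.108
```

View pics/w_p3b.png

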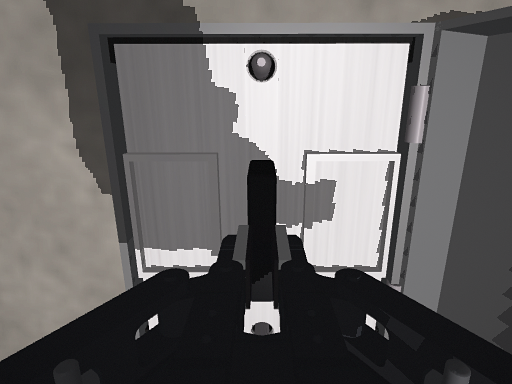

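```bash
python3 - <<'E'
from h import *
bot.grip(0.4);print(st()); p=bot.get_state()["tcp_pos"]; bot.movel([p[0],p[1],220],max_speed=150)
y=CYAW; q=lookpose(C0,y,260,55); bot.move_ptp(q,down(y)); shot("wrist","w_p3c.png")
y=-3.0
p=lookpose([490,-250],y,220,38); bot.move_ptp(p,down(y)); shot("wrist","w_tab6.png");print(st())
a=cv2.imread('pics/w_tab6.png');
E
```

```text
t=55.1 tcp=[535.3 175.1  68.7] F=[-0.1  0.2  0.6] op=0.401
t=58.3 tcp=[ 460.4 -253.4  220. ] F=[-0.   0.3  0.8] op=0.400
```

View pics/w_p3c.png

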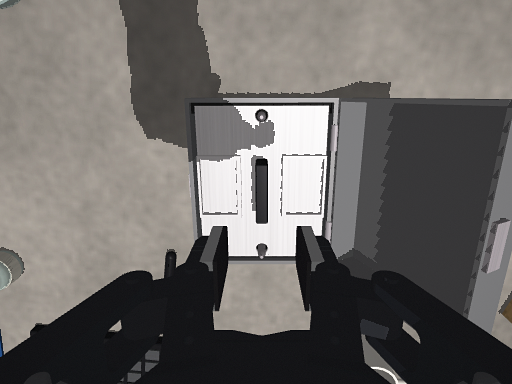

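View pics/w_tab6.png

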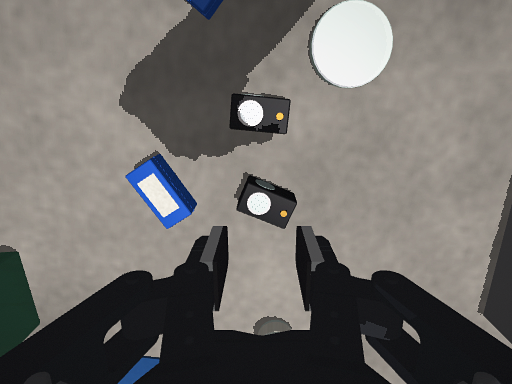

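```bash
python3 - <<'E'
import cv2
a=cv2.imread('pics/w_tab6.png')[85:235,225:305]
cv2.imwrite('pics/z_tab6.png',cv2.resize(a,None,fx=4,fy=4,interpolation=cv2.INTER_NEAREST))
E
```

```text
(no output)
```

View pics/z_tab6.png

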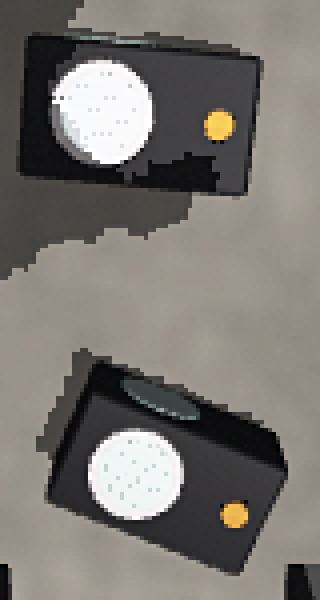

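```bash
python3 - <<'E'
from h import *
A=loadcam("w_tab6.png")
n=rect(A,zg([(88,392),(288,468),(238,574),(48,498)],4,225,85),38);f=rect(A,zg([(27,42),(262,62),(246,194),(20,172)],4,225,85),38)
print(n,f)
pick(*n[0],n[3],z=14,hi=180,effort=50)
c,im=shot("wrist","w_g4.png")
E
```

```text
(array([ 514.23681957, -240.4353962 ]), np.float64(62.62820437343691), np.float64(35.88958393654821), np.float64(1.3202125474937838)) (array([ 410.61659409, -263.11661501]), np.float64(63.01470586046243), np.float64(34.9824071059541), np.float64(1.6234611979965883))
down False t=62.0 tcp=[ 514.4 -240.6   14.2] F=[ 1.1 -0.1 -0.8] op=0.782
grip t=62.4 tcp=[ 514.6 -240.7   15. ] F=[-2.   0.4  6.3] op=0.399
up t=63.7 tcp=[ 513.6 -240.   179. ] F=[ 0.2  0.6 -1.6] op=0.391
```

View pics/w_g4.png

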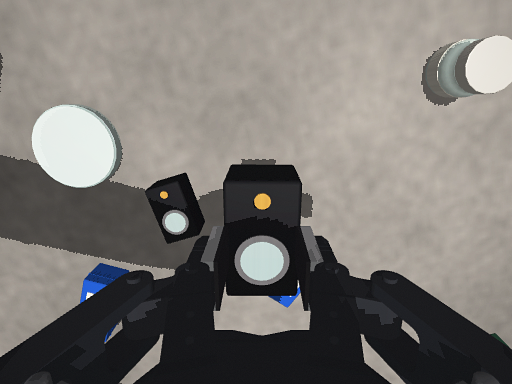

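```bash
python3 - <<'E'
from h import *
c=loadcam("w_g4.png"); im=cv2.imread("pics/w_g4.png")
cv2.imwrite("pics/zg4.png",cv2.resize(im[150:310,210:315],None,fx=3.7,fy=3.7,interpolation=0))
print(inhand(c,[(224,184),(301,184),(298,296),(226,296)],23).round(1))
print(im[160:200,262].mean(1).round(), im[285:305,262].mean(1).round())
E
```

```text
[[ 30.9 -17.4]
 [ 30.9  19.1]
 [-30.9  19.6]
 [-30.9 -18.5]]
[ 75.  78.  79.  80.  64.  14.  17.  19.  18.  18.  17.  17.  16.  16.
  17.  18.  19.  15.  18.  19.  21.  27.  34.  39.  44.  46.  47.  45.
  46.  44.  45.  44.  48. 105. 175. 169. 168. 168. 168. 166.] [ 39.  14.  16.  18.  17.  19.  17.  18.  17.  12.  43. 186. 178. 177.
 174. 175. 171. 171. 169. 167.]
```

View pics/zg4.png

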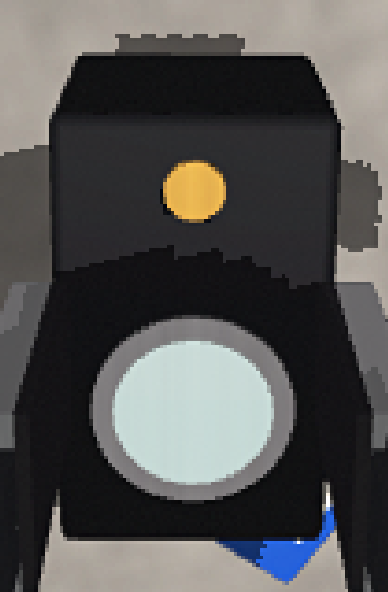

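```bash
python3 - <<'E'
from h import *
c=loadcam("w_p3c.png"); im=cv2.imread("pics/w_p3c.png")
cv2.imwrite("pics/zp3c.png",cv2.resize(im[95:270,185:345],None,fx=3.4,fy=3.4,interpolation=0))
for x,y in ((-74,35),(-30,35),(-30,-35),(-74,-35),(30,35),(74,35),(74,-35),(30,-35)):
    u=proj(c,[[*cp(x,y),64]])[0]; print(x,y,((u-[185,95]+.5)*3.4).round())
E
```

```text
-74 35 [ 49. 219.]
-30 35 [176. 219.]
-30 -35 [180. 407.]
-74 -35 [ 60. 407.]
30 35 [348. 219.]
74 35 [475. 219.]
74 -35 [464. 407.]
30 -35 [344. 407.]
```

View pics/zp3c.png

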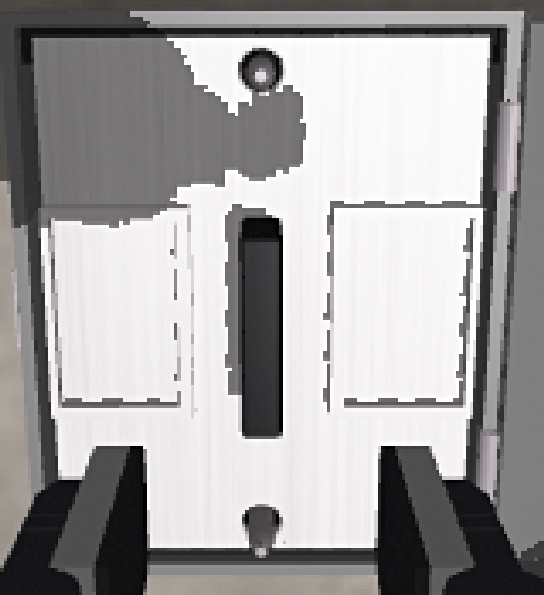

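```bash
sed -i 's/bot.grip(0.62); print("rel"/bot.grip(zrel or 0.62); print("rel"/' h.py; cat >> h.py <<'E'
UP=np.array([np.cos(CYAW),np.sin(CYAW)])
E
python3 - <<'E'
from h import *
yw=bot.get_state()["orientation"][2]; print(yw)
# in-hand offset +0.7 along tool x
y=CYAW; p=cp(-52,0)-0.7*UP
print(place(*p,72,hi=210,zrel=0.53,yaw=y))
q=lookpose(C0,y,260,55); bot.move_ptp(q,down(y)); shot("wrist","w_p4.png")
y=-3.0
p=lookpose([440,-255],y,200,38); bot.move_ptp(p,down(y)); shot("wrist","w_tab7.png");print(st())
A=loadcam("w_tab7.png");print(proj(A,[[410.6,-263.1,38]]))
E
```

```text
1.3201401934367998
above t=65.1 tcp=[543.2 123.2 209.7] F=[-0.5  0.3 -1.7] op=0.390
try 0 0 True t=66.7 tcp=[543.7 123.9  73.1] F=[-0.4  0.1  5. ] op=0.387
rel t=67.0 tcp=[542.6 123.8  72.2] F=[ 0.7 -0.4 -0. ] op=0.529
True
t=70.2 tcp=[ 416.2 -257.8  200.1] F=[-0.4  0.1 -0.6] op=0.531
[[257.51626093 157.7757204 ]]
```

View pics/w_p4.png

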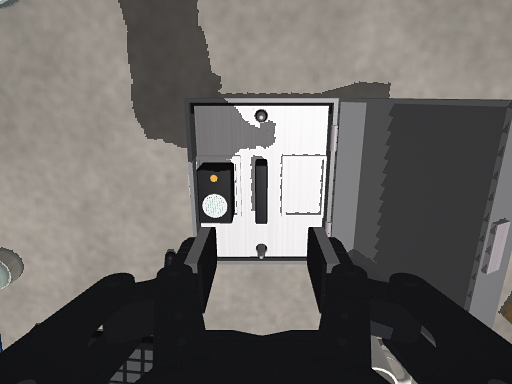

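View pics/w_tab7.png

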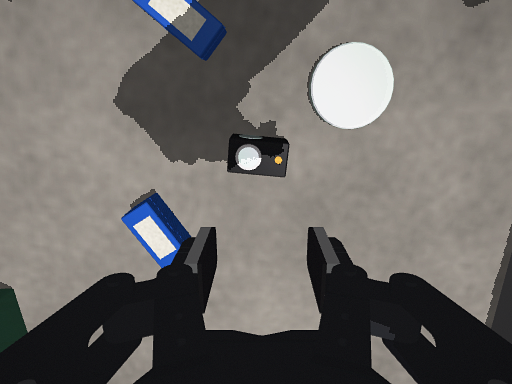

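```bash
python3 - <<'E'
from h import *
pick(410.6,-263.1,1.623,z=14,hi=200,effort=50)
c,im=shot("wrist","w_g5.png")
cv2.imwrite("pics/zg5.png",cv2.resize(im[150:310,210:315],None,fx=3.7,fy=3.7,interpolation=0))
E
```

```text
down False t=73.6 tcp=[ 410.8 -263.3   14.3] F=[-0.4  0.5  0. ] op=0.782
grip t=74.0 tcp=[ 411.  -263.5   15. ] F=[-1.5  1.2  7.1] op=0.400
up t=75.4 tcp=[ 410.1 -262.7  199.1] F=[-0.9  0.  -1.9] op=0.391
```

View pics/zg5.png

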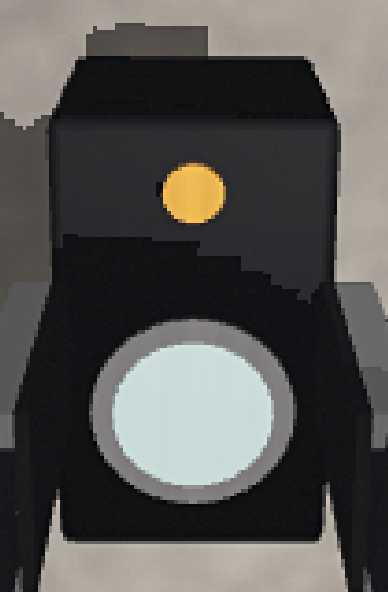

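```bash
python3 - <<'E'
from h import *
y=CYAW; p=cp(52,0)-0.5*UP
print(place(*p,72,hi=210,zrel=0.53,yaw=y))
q=lookpose(C0,y,260,55); bot.move_ptp(q,down(y)); shot("wrist","w_p5.png"); shot("scene","sc_p5.png"); shot("side","sd_p5.png");print(st())
E
```

```text
above t=77.3 tcp=[530.4 226.1 210. ] F=[ 0.3 -0.4 -1.6] op=0.391
try 0 0 True t=79.0 tcp=[530.7 227.3  73.1] F=[ 0.8 -0.1  3.5] op=0.393
rel t=79.2 tcp=[529.6 227.   72.2] F=[ 0.5 -0.3  0. ] op=0.532
True
t=80.9 tcp=[498.8 171.2 258.6] F=[ 0.3 -0.   0.6] op=0.528
```

View pics/w_p5.png

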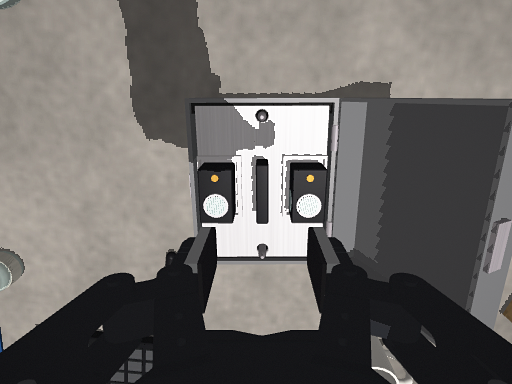

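View pics/sc_p5.png

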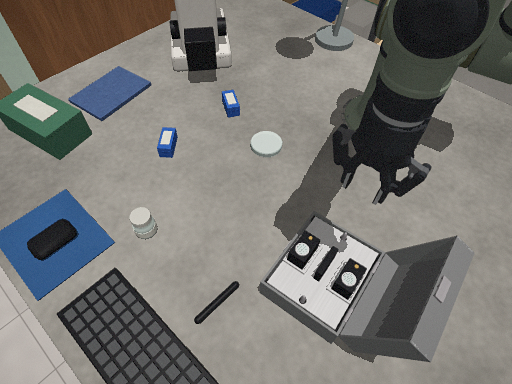

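View pics/sd_p5.png

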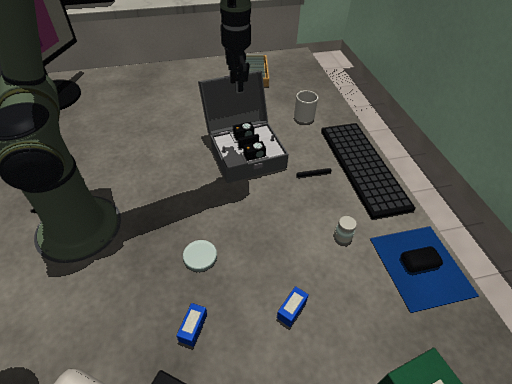

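```bash
python3 - <<'E'
from h import *
S=cam("scene");D=cam("side")
for s,d in (((456.3,235.3),(200,80)),((409.7,341.3),(264,73))):
    X=tri([(S,s),(D,d)]); r=X[:2]-C0; print(X.round(1),"case",(r@EX).round(1),(r@EY).round(1),X[2].round(1), "a",np.arctan2(X[2]-62,87-r@EX))
def poses(a,w=15):
    x=87-150*np.cos(a)+42*np.sin(a); z=62+150*np.sin(a)+42*np.cos(a)
    if a>np.pi/2: x=87-174*np.cos(a)+42*np.sin(a)
    return np.array([*cp(x+w,0),z])
for a in np.arange(2.2,-.01,-.2):
    p=poses(a); q=solve_ik(p,down(CYAW)); print(a.round(2),p.round(),None if q is None else q.round(2))
for p in ([*cp(240,0),340],[*cp(240,0),185],[499,171,340]): print(p,solve_ik(p,down(CYAW)))
E
```

```text
[410.4 323.3 222. ] case 162.2 106.5 222.0 a 2.009985769002596
[619.7 347.1 213.7] case 160.1 -104.2 213.7 a 2.020170701935103
2.2 [507. 412. 159.] [0.57 0.55 0.03 1.05 0.   0.45]
2.0 [510. 386. 181.] [0.53 0.51 0.02 1.08 0.   0.41]
1.8 [514. 356. 199.] [0.49 0.47 0.   1.1  0.   0.37]
1.6 [518. 323. 211.] [ 0.44  0.44 -0.02  1.11  0.    0.31]
1.4 [522. 292. 217.] [ 0.39  0.41 -0.05  1.11  0.    0.26]
1.2 [525. 262. 217.] [ 0.34  0.39 -0.08  1.1   0.    0.21]
1.0 [529. 231. 211.] [ 0.28  0.38 -0.12  1.08  0.    0.16]
0.8 [533. 203. 199.] [ 0.23  0.37 -0.16  1.04  0.    0.11]
0.6 [536. 177. 181.] [ 0.19  0.37 -0.2   1.    0.    0.07]
0.4 [538. 156. 159.] [ 0.15  0.38 -0.24  0.94  0.    0.03]
0.2 [541. 139. 133.] [ 0.12  0.4  -0.29  0.88  0.   -0.  ]
-0.0 [542. 128. 104.] [ 0.1   0.43 -0.33  0.81  0.   -0.02]
[np.float64(506.50586673470264), np.float64(413.5808054880344), 340] [0.57195062 0.50022365 0.39818883 1.46876151 0.         0.44874695]
[np.float64(506.50586673470264), np.float64(413.5808054880344), 185] [0.57195062 0.5366448  0.06987808 1.10402961 0.         0.44874695]
[499, 171, 340] [0.19015725 0.2328059  0.00920298 1.34719341 0.         0.06695358]
```

```bash
cat >> h.py <<'E'
def lidpose(a,w=15):
    x=87-150*np.cos(a)+42*np.sin(a); z=62+150*np.sin(a)+42*np.cos(a)
    if a>np.pi/2: x=87-174*np.cos(a)+42*np.sin(a)
    return np.array([*cp(x+w,0),z])
E
python3 - <<'E'
from h import *
bot.movel([499,171,340],max_speed=200); bot.grip(0.0,30)
bot.move_ptp([*cp(255,0),340],down(CYAW)); print(st())
print(bot.movel([*cp(255,0),185],max_speed=100,threshold=8),st())
for a in (2.12,2.04,1.96,1.88,1.8):
    p=lidpose(a); bot.movel(p,max_speed=60); print(a,st())
shot("scene","sc_l1.png")
E
```

```text
t=82.9 tcp=[505.  427.4 340.2] F=[-0.2 -0.2  0.6] op=-0.000
False t=84.6 tcp=[505.  428.7 185.7] F=[-0.7  0.8  0.4] op=-0.002
2.12 t=85.3 tcp=[508.  402.2 168.1] F=[-0.2  0.2  0.1] op=0.002
2.04 t=85.7 tcp=[509.6 391.9 177.6] F=[-0.1  0.   0.4] op=0.000
1.96 t=86.1 tcp=[510.9 380.5 185.3] F=[-0.7  0.1 -0.1] op=-0.002
1.88 t=86.5 tcp=[512.3 368.7 192.5] F=[0.1 0.4 0. ] op=0.004
1.8 t=86.8 tcp=[513.8 356.2 198.9] F=[ 0.3 -1.1 -0.2] op=-0.000
```

View pics/sc_l1.png

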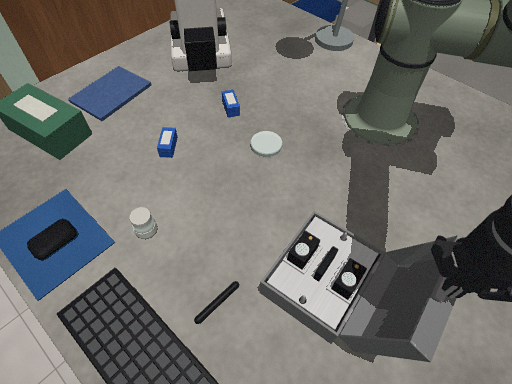

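```bash
python3 - <<'E'
from h import *
for a in (1.7,1.6,1.5,1.4,1.3,1.2):
    p=lidpose(a,12); bot.movel(p,max_speed=60); print(a,st())
shot("scene","sc_l2.png");shot("side","sd_l2.png")
E
```

```text
1.7 t=87.4 tcp=[516.2 336.9 205.6] F=[-0.9 -1.   0.4] op=-0.003
1.6 t=87.8 tcp=[518.2 320.1 211. ] F=[-0.1 -0.7 -0.2] op=-0.001
1.5 t=88.2 tcp=[520.2 304.4 214.8] F=[-0.4 -0.1 -0.5] op=-0.000
1.4 t=88.7 tcp=[522.  289.  217.1] F=[ 0.3  0.7 -0.4] op=-0.001
1.3 t=89.1 tcp=[523.9 273.6 217.8] F=[-0.3  0.9 -0. ] op=0.000
1.2 t=89.5 tcp=[525.8 258.2 217. ] F=[ 0.4 -0.8  0.2] op=-0.001
```

View pics/sc_l2.png

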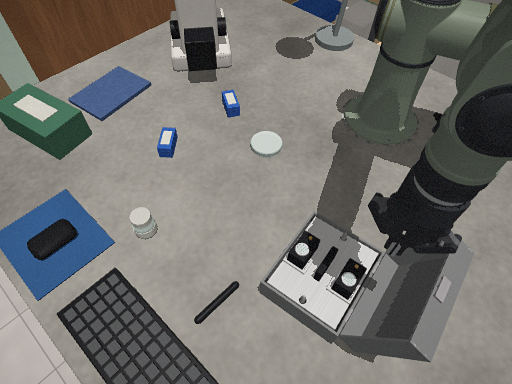

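View pics/sd_l2.png

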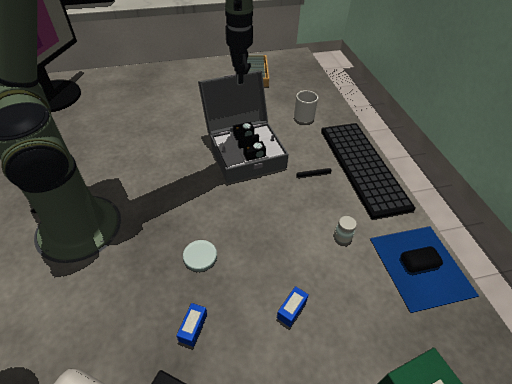

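```bash
python3 - <<'E'
from h import *
p=bot.get_state()["tcp_pos"]; bot.movel([p[0],p[1],330],max_speed=200)
bot.move_ptp([*cp(255,0),330],down(CYAW)); print(bot.movel([*cp(255,0),165],max_speed=120,threshold=8),st())
for a in (2.1,2.0,1.9,1.8,1.7,1.6):
    p=lidpose(a,13); p[2]=min(p[2]-22,182); bot.movel(p,max_speed=60); print(a,st())
shot("scene","sc_l3.png")
E
```

```text
False t=92.5 tcp=[505.1 428.8 165.9] F=[-0.2 -0.5 -0.5] op=-0.004
2.1 t=93.3 tcp=[508.6 397.8 148.4] F=[-0.5 -0.1 -0. ] op=0.003
2.0 t=93.7 tcp=[510.6 384.3 159.6] F=[0.8 1.1 0.5] op=-0.002
1.9 t=94.1 tcp=[512.3 370.  168.8] F=[-0.1  2.9  0.9] op=-0.000
1.8 t=94.6 tcp=[514.  354.5 176.6] F=[0.5 2.8 1.4] op=-0.002
1.7 t=95.0 tcp=[515.8 338.1 181.7] F=[-0.3  3.3  2.2] op=-0.002
1.6 t=95.5 tcp=[517.6 320.4 181.3] F=[0.1 0.4 0.1] op=0.001
```

View pics/sc_l3.png

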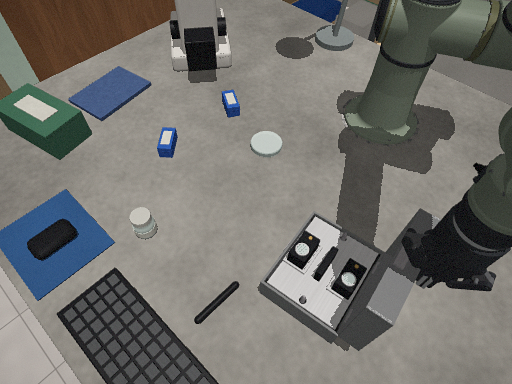

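```bash
cat >> h.py <<'E'
def lidp(a,d,w):
    x=87-d*np.cos(a)+42*np.sin(a); z=62+d*np.sin(a)+42*np.cos(a); return np.array([*cp(x+w,0),z])
E
python3 - <<'E'
from h import *
for a in (1.5,1.4,1.3,1.2,1.1,1.0):
    bot.movel(lidp(a,125,12),max_speed=60); print(a,st())
shot("scene","sc_l4.png")
E
```

```text
1.5 t=95.9 tcp=[520.2 305.6 190. ] F=[ 1.  -0.5  0.8] op=0.002
1.4 t=96.3 tcp=[521.6 292.7 192.5] F=[-0.8 -0.   0.2] op=0.002
1.3 t=96.7 tcp=[523.1 279.7 193.8] F=[-0.2  0.2  0.9] op=-0.003
1.2 t=97.0 tcp=[524.7 266.6 193.7] F=[-0.6 -0.8 -0.2] op=0.002
1.1 t=97.4 tcp=[526.3 253.6 192.4] F=[ 0.4 -0.2 -0.4] op=-0.004
1.0 t=97.8 tcp=[527.8 240.9 189.6] F=[0.  0.8 1.3] op=-0.000
```

View pics/sc_l4.png

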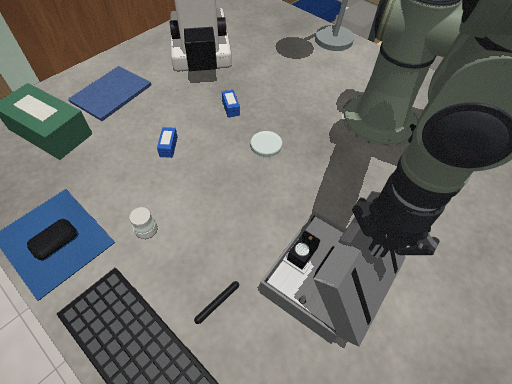

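```bash
python3 - <<'E'
from h import *
for a in (.9,.8,.7,.6,.5,.4,.3):
    bot.movel(lidp(a,125,8),max_speed=50); print(a,st())
shot("scene","sc_l5.png")
E
```

```text
0.9 t=98.3 tcp=[529.9 224.4 185.9] F=[ 0.5 -0.   0.4] op=-0.000
0.8 t=98.7 tcp=[531.3 212.5 180.7] F=[-0.4  0.4 -0. ] op=-0.004
0.7 t=99.1 tcp=[532.5 201.1 174.2] F=[-0.4 -0.1  0.7] op=-0.000
0.6 t=99.6 tcp=[533.9 190.4 166.8] F=[-0.3  1.2 -0.2] op=0.003
0.5 t=100.0 tcp=[535.  180.4 158.3] F=[-0.7 -0.4 -0.1] op=-0.002
0.4 t=100.4 tcp=[536.1 171.3 148.9] F=[-0.   0.4  0.6] op=-0.003
0.3 t=100.8 tcp=[537.1 163.2 138.5] F=[ 0.4  0.1 -0.5] op=0.003
```

View pics/sc_l5.png

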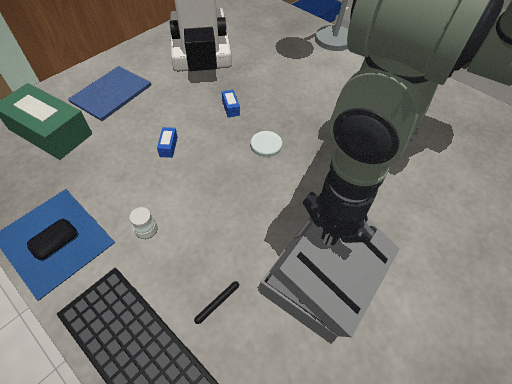

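```bash
python3 - <<'E'
from h import *
for a in (.2,.12,.05):
    print(bot.movel(lidp(a,125,8),max_speed=30,threshold=18)); print(a,st())
p=lidp(0,125,8); print(bot.movel([p[0],p[1],99],max_speed=20,threshold=15),st())
bot.dwell(.2);print(st()); p=bot.get_state()["tcp_pos"]
shot("scene","sc_l6.png")
bot.movel([p[0],p[1],260],max_speed=120)
y=CYAW;q=lookpose(C0,y,260,104); bot.move_ptp(q,down(y)); 
for n in ("scene","side","wrist"): shot(n,f"fin_{n}.png")
print(st())
E
```

```text
False
0.2 t=101.5 tcp=[538.  156.4 127.7] F=[0.1 0.4 0.4] op=-0.000
False
0.12 t=102.0 tcp=[538.6 151.5 118.3] F=[0.3 0.6 0.5] op=-0.002
False
0.05 t=102.4 tcp=[539.1 147.9 109.8] F=[ 0.8 -0.2 -0.7] op=0.002
False t=103.1 tcp=[539.3 145.8  98.7] F=[-0.  -0.8  0.1] op=-0.001
t=103.3 tcp=[539.5 145.8  98.9] F=[ 0.7 -0.9 -0.6] op=-0.000
t=105.3 tcp=[513.6 172.4 259.7] F=[0.3 0.8 0.1] op=-0.003
```

View pics/fin_scene.png

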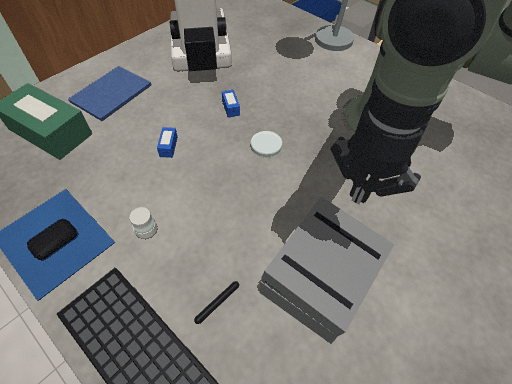

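View pics/fin_side.png

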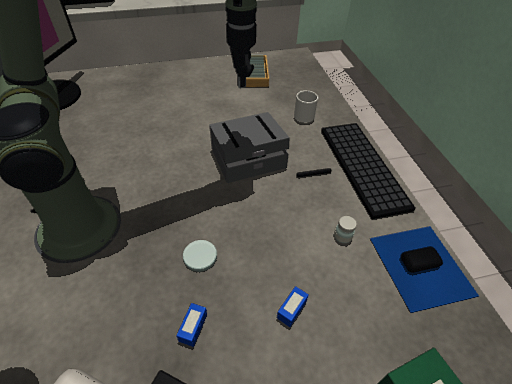

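View pics/fin_wrist.png

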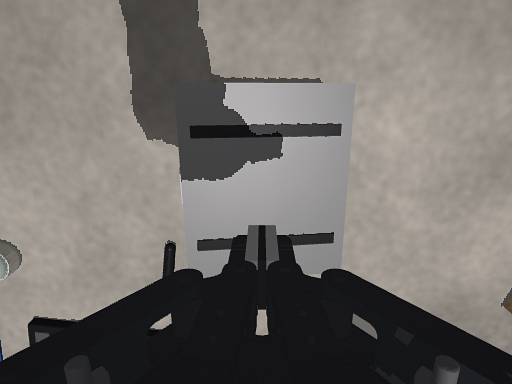

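```bash
python3 - <<'E'
import cv2,numpy as np
a=cv2.imread('pics/fin_scene.png')[190:350,250:400];b=cv2.imread('pics/fin_side.png')[105:190,200:300]
cv2.imwrite('pics/zf1.png',cv2.resize(a,None,fx=3.7,fy=3.7,interpolation=0));cv2.imwrite('pics/zf2.png',cv2.resize(b,None,fx=6,fy=6,interpolation=0))
E
```

```text
(no output)
```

View pics/zf1.png

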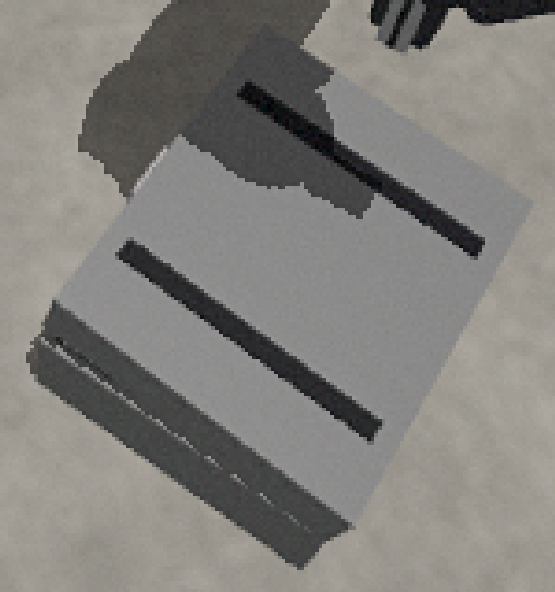

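View pics/zf2.png

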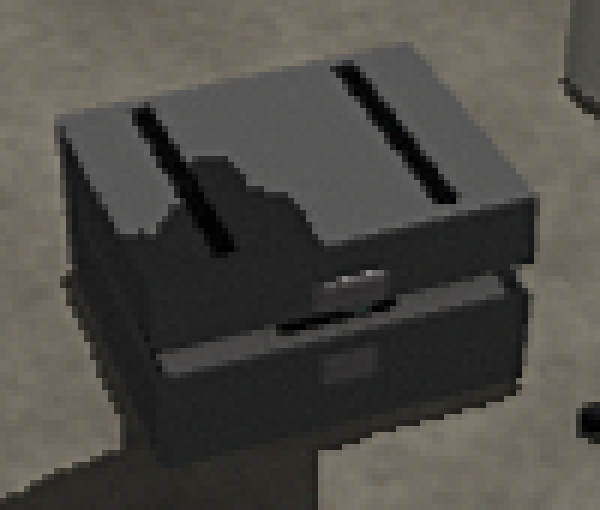

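```bash
python3 - <<'E'
from h import *
p=lidp(0,150,8); print(bot.get_state()["opening"])
bot.move_ptp([p[0],p[1],150],down(CYAW))
r=bot.movel([p[0],p[1],85],max_speed=20,threshold=10); print(r,st())
shot("side","sd_l7.png"); shot("scene","sc_l7.png")
a=cv2.imread('pics/sd_l7.png')[85:190,200:300]
cv2.imwrite('pics/zf3.png',cv2.resize(a,None,fx=5,fy=5,interpolation=0))
E
```

```text
-0.00304543819815652
False t=109.3 tcp=[542.8 120.8  85. ] F=[ 0.7 -1.3  1.5] op=-0.002
```

View pics/zf3.png

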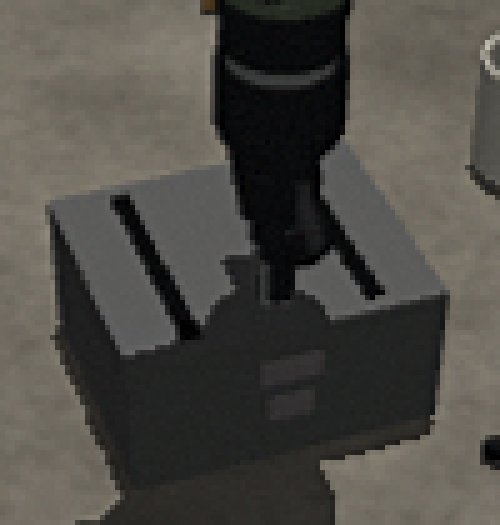

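```bash
python3 - <<'E'
from h import *
p=bot.get_state()["tcp_pos"]
r=bot.movel([p[0],p[1],70],max_speed=10,threshold=12); print(r,st())
shot("side","sd_l8.png"); shot("scene","sc_l8.png")
a=cv2.imread('pics/sd_l8.png')[85:190,200:300]
cv2.imwrite('pics/zf4.png',cv2.resize(a,None,fx=5,fy=5,interpolation=0))
E
```

```text
True t=109.9 tcp=[542.8 120.8  83. ] F=[0.  0.2 5.4] op=-0.000
```

View pics/zf4.png

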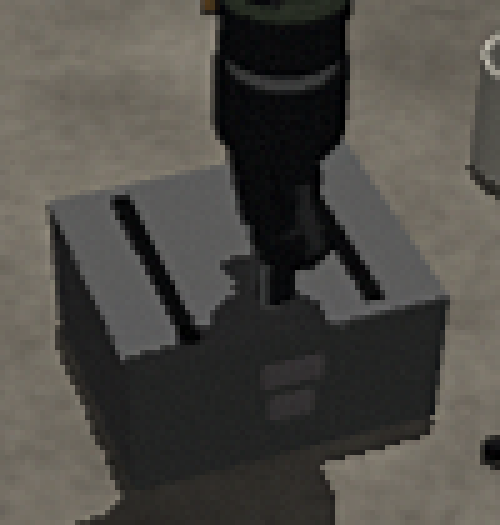

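```bash
python3 - <<'E'
from h import *
p=bot.get_state()["tcp_pos"]
r=bot.movel([p[0],p[1],79],max_speed=10,threshold=22); print(r,st()); bot.dwell(.2); print(st())
bot.movel([p[0],p[1],250],max_speed=120)
y=CYAW;q=lookpose(C0+[-60,-40],y,280,104); bot.move_ptp(q,down(y)); 
for n in ("scene","side","wrist"): shot(n,f"fin2_{n}.png")
print(st())
a=cv2.imread('pics/fin2_scene.png')[190:350,250:400];b=cv2.imread('pics/fin2_side.png')[105:190,200:300];
cv2.imwrite('pics/zf5.png',cv2.resize(a,None,fx=3.7,fy=3.7,interpolation=0));cv2.imwrite('pics/zf6.png',cv2.resize(b,None,fx=6,fy=6,interpolation=0))
E
```

```text
True t=110.3 tcp=[542.8 120.8  82.9] F=[-0.5 -0.5  5.4] op=-0.001
t=110.5 tcp=[542.8 120.8  82.9] F=[-1.8  0.2  5.3] op=0.002
t=112.7 tcp=[448.3 131.7 279.5] F=[ 0.1  0.1 -0.7] op=0.000
```

View pics/zf5.png

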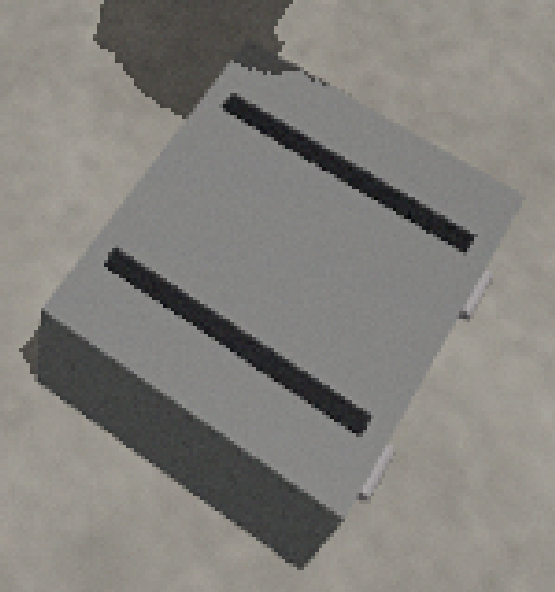

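View pics/zf6.png

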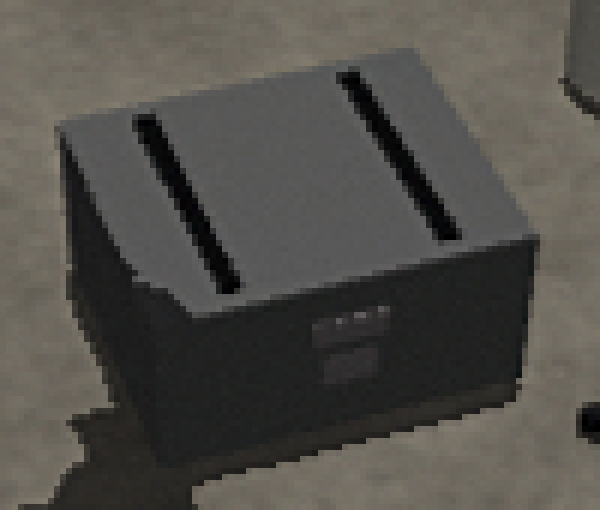

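View pics/fin2_wrist.png

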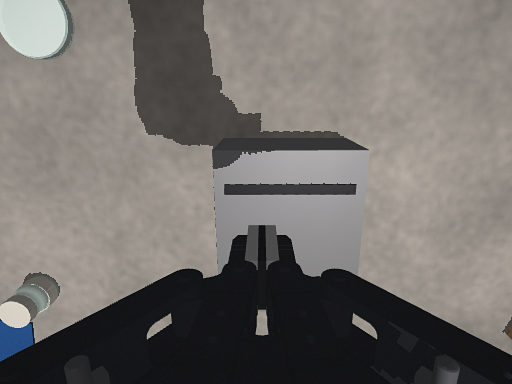

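```bash
python3 - <<'E'
from h import *
S=cam("scene");D=cam("side")
T=[]
for s,d in (((230,60),(195,317)),((42,310),(538,238)),((342,518),(415,48)),((525,195),(62,122))):
    X=tri([(S,zg([s],3.7,250,190)[0]),(D,zg([d],6,200,105)[0])]); r=X[:2]-C0; T.append((r@EX,r@EY,X[2])); print(np.round(T[-1],1))
T=np.array(T); zf=T[:2,2].mean();zb=T[2:,2].mean(); print(zf,zb,"angle",(zf-zb)/173)
E
```

```text
[-87.9  87.2 104.8]
[ -86.7 -101.4  101.1]
[  85.9 -101.9  102.6]
[ 85.4 107.4 104.3]
102.94130333805953 103.46956853442391 angle -0.003053556048349059
```

```bash
python3 - <<'E'
from h import *
bot.dwell(.5);print(st());bot.sign_off()
E
```

```text
t=113.2 tcp=[447.7 131.9 279.9] F=[ 0.1  0.2 -0.4] op=0.003
the job is handed in; nothing more can be done
```

The case is packed and the lid is shut. I handed the job in at about 113 s, and no verdict was reported.

**What I did**
- I laid the two white slide boxes on the table into pockets 0 and 1.
- I lowered the tray over both guide pins until it met its ledges, put the two filter blocks in the tray recesses, and pushed the lid closed slowly.

**What my last checks showed**
- **Boxes, tray and blocks:** each went down to its expected height at first try and looked seated in the wrist pictures before the lid was closed.
- **Lid:** the roof corners triangulated to about 103 mm front and back, so the lid angle is about 0.00 rad, give or take 0.01. The front seam looks flush.
- **Stain jar and marker:** the last full-scene pictures show them where they started. The blue look-alikes were left alone.

**What went wrong or disagreed**
- One filter block was knocked against a slide box, so I dragged it clear first. My first grip on it slipped over the top.
- My first lid push passed over the lid's edge, so I repeated it lower.
- The closed fingertips seem to end about 20 mm short of the stated tool point: the lid met resistance at 83 mm instead of the expected 104. The lid was still ajar after the first press, and I found that in the pictures and pressed again.
- The final press stopped at only about 5 N, so the lid being shut rests on the camera measurement.

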